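Turn the coffee-pod drawer into a pod and tea drawer

TASK

Make room for the tea in the coffee drawer: lift the empty green tray by its grip straight up out from between the two pod trays it is interlocked with, without pulling them along, and stand it in the middle of the drying mat. Then stand every tea tin from the slate board upright in the gap it leaves, and push the drawer gently home until its catch holds it fully shut. Leave the cup, the sugar jar and the mug alone.

Things in the scene. Friction and masses are not known exactly. Their poses are not given: they have to be found in the camera images.
- middle_tray: empty sage-green plastic tray, 200 (its x) x 94 mm (y), walls 40 mm high, 3 mm thick, 0.22 kg; origin at the centre of its underside. At mid-length of each long side a 14 mm round upright bead on a 7 mm neck, 5 to 40 mm above the underside, sticks out to 68 mm from the centre line and sits in the pod tray's slot with 2 mm of play: it comes free only straight up, by over 36 mm.
- grip (a point): top centre of the green tray's upright grip plate, 62 mm above the tray's underside; tray's axes. The plate is 70 mm long (x), 12 mm thick (y), standing on a 3 mm divider that runs the tray's length; about 38 mm of free space on each side of it, down to the tray's floor.
- left_tray: grey plastic tray full of coffee pods, 200 x 60 x 40 mm, 0.45 kg, loose in the drawer on the +y side of the green tray, slotted wall towards it; it stays. Origin at the centre of its underside, 79 mm from the drawer's middle line.
- right_tray: grey plastic tray full of coffee pods like the left one, on the -y side of the green tray; it stays.
- bay (a point): centre of the top of the drawer's floor, moving with the drawer, at first right under the green tray; x points into the housing (the way the drawer shuts), y left, z up. Inside, the drawer is 204 (x) x 221 mm (y), its side and back walls 35 mm high; with the green tray out the gap between the pod trays is 98 mm wide (y), 204 mm long (x).
- front (a point): centre of the outer face of the drawer's white front panel (262 mm wide, 84 mm tall, 42 mm of it above and below this point, flat, no handle); same axes as bay; 116 mm before the bay point in -x. Push it along +x.
- drawer (a joint): how far the drawer stands open, in m: starts at 0.215, 0 is shut against its stop. Slides with about 2 N of friction; over the last 8 mm a spring ball catch has to be overcome with about 10 N, then it pulls the drawer in and holds it at 0.
- mouth (a point): centre of the top front edge of the drawer's oak housing, which is fixed, 260 mm deep (from here in +x), 262 mm wide (y) and 98 mm tall; same axes as bay. The open drawer comes out below this point in -x.
- mat: blue-grey ribbed drying mat lying on the worktop, fixed, 260 (x) x 220 (y) mm; origin at the centre of its underside, its top 6 mm above that (the ribs are only drawn). On the robot's left or right.
- board: dark slate board, fixed, 270 (x) x 210 (y) x 6 mm, origin at the centre of its underside; the tins start on it. On the other side from the mat.
- cup: bystander: blue espresso cup on a white saucer on top of the housing, 116 mm wide, 58 mm tall; origin at the centre of its underside.
- sugar: bystander: amber sugar jar with a steel lid, 70 mm diameter, 100 mm tall, standing beyond the mat or board; origin at the centre of its underside.
- mug: bystander: white mug with a handle, 76 mm diameter, 85 mm tall, standing beyond the mat or board; origin at the centre of its underside.
- tin1: round metal tea tin, 40 mm diameter, 55 mm tall, about 80 g, red with a plain steel lid; origin at the centre of its underside, z up its axis. It starts upright on the slate board; not every tin is there in every start (an absent one has no pose).
- tin2: round metal tea tin, 40 mm diameter, 55 mm tall, about 80 g, yellow with a plain steel lid; origin at the centre of its underside, z up its axis. It starts upright on the slate board; not every tin is there in every start (an absent one has no pose).
- tin3: round metal tea tin, 40 mm diameter, 55 mm tall, about 80 g, blue with a plain steel lid; origin at the centre of its underside, z up its axis. It starts upright on the slate board; not every tin is there in every start (an absent one has no pose).
- tin4: round metal tea tin, 40 mm diameter, 55 mm tall, about 80 g, purple with a plain steel lid; origin at the centre of its underside, z up its axis. It starts upright on the slate board; not every tin is there in every start (an absent one has no pose).
- tin5: round metal tea tin, 40 mm diameter, 55 mm tall, about 80 g, green with a plain steel lid; origin at the centre of its underside, z up its axis. It starts upright on the slate board; not every tin is there in every start (an absent one has no pose).
Not all that is in view belongs to the job. Leave any black look-alike of the tin2 alone.

How it is judged:
On the way, in this order (a step that is already met when the one before it is completed fails the run):
1. the green tray is lifted straight up clear of the pod trays (over 45 mm, within 20 mm sideways) (z of middle_tray in the frame of bay above 0.045 m and horizontal distance between middle_tray and bay below 0.02 m and angle between middle_tray's own z axis and vertical below 0.25 rad), for 0.05 s.
2. the green tray stands released on the drying mat (horizontal distance between middle_tray and mat below 0.06 m and z of middle_tray in the frame of mat below 0.012 m and angle between middle_tray's own z axis and vertical below 0.1 rad and contact force between middle_tray and the fingers below 0.3 N), for 0.2 s.
3. every tin present stands upright in the gap, drawer still open (x of tin1 in the frame of bay between -0.09 and 0.09 m and y of tin1 in the frame of bay between -0.045 and 0.045 m and z of tin1 in the frame of bay between -0.006 and 0.01 m and angle between each of tin1, tin2, tin3, tin4, tin5's own z axis and vertical below 0.15 rad and x of tin2 in the frame of bay between -0.09 and 0.09 m and y of tin2 in the frame of bay between -0.045 and 0.045 m and z of tin2 in the frame of bay between -0.006 and 0.01 m and x of tin3 in the frame of bay between -0.09 and 0.09 m and y of tin3 in the frame of bay between -0.045 and 0.045 m and z of tin3 in the frame of bay between -0.006 and 0.01 m and x of tin4 in the frame of bay between -0.09 and 0.09 m and y of tin4 in the frame of bay between -0.045 and 0.045 m and z of tin4 in the frame of bay between -0.006 and 0.01 m and x of tin5 in the frame of bay between -0.09 and 0.09 m and y of tin5 in the frame of bay between -0.045 and 0.045 m and z of tin5 in the frame of bay between -0.006 and 0.01 m and value of joint drawer above 0.1 m), for 0.2 s.
At the end, for the whole second after the job is handed in: Drawer within 4 mm of shut; every tin present upright (0.15 rad) on the drawer floor in the gap; both pod trays seated within 20 mm of their places; green tray flat on the mat within 60 mm of its centre; all at rest (horizontal distance between middle_tray and mat below 0.06 m and z of middle_tray in the frame of mat below 0.012 m and angle between each of middle_tray, left_tray, right_tray's own z axis and vertical below 0.1 rad and x of tin1 in the frame of bay between -0.09 and 0.09 m and y of tin1 in the frame of bay between -0.045 and 0.045 m and z of tin1 in the frame of bay between -0.006 and 0.01 m and angle between each of tin1, tin2, tin3, tin4, tin5's own z axis and vertical below 0.15 rad and x of tin2 in the frame of bay between -0.09 and 0.09 m and y of tin2 in the frame of bay between -0.045 and 0.045 m and z of tin2 in the frame of bay between -0.006 and 0.01 m and x of tin3 in the frame of bay between -0.09 and 0.09 m and y of tin3 in the frame of bay between -0.045 and 0.045 m and z of tin3 in the frame of bay between -0.006 and 0.01 m and x of tin4 in the frame of bay between -0.09 and 0.09 m and y of tin4 in the frame of bay between -0.045 and 0.045 m and z of tin4 in the frame of bay between -0.006 and 0.01 m and x of tin5 in the frame of bay between -0.09 and 0.09 m and y of tin5 in the frame of bay between -0.045 and 0.045 m and z of tin5 in the frame of bay between -0.006 and 0.01 m and z of each of left_tray, right_tray in the frame of bay below 0.008 m and y of left_tray in the frame of bay between 0.059 and 0.099 m and y of right_tray in the frame of bay between -0.099 and -0.059 m and value of joint drawer below 0.004 m and linear speed of middle_tray below 0.02 m/s and linear speed of each of tin1, tin2, tin3, tin4, tin5 below 0.03 m/s); the robot touches nothing.
It fails at once if a pod tray is lifted more than 12 mm, tipped, or dragged more than 22 mm across the drawer ((z of left_tray in the frame of bay above 0.012 m or angle between left_tray's own z axis and vertical above 0.2 rad or not (y of left_tray in the frame of bay between 0.057 and 0.101 m)) or (z of right_tray in the frame of bay above 0.012 m or angle between right_tray's own z axis and vertical above 0.2 rad or not (y of right_tray in the frame of bay between -0.101 and -0.057 m))).
It fails at once if the green tray is wrenched: leaning over 0.25 rad or more than 15 mm off sideways while still between the pod trays (z of middle_tray in the frame of bay below 0.036 m and horizontal distance between middle_tray and bay below 0.1 m and (angle between middle_tray's own z axis and vertical above 0.25 rad or horizontal distance between middle_tray and bay above 0.015 m)).
It fails at once if the drawer is slammed (over 0.4 m/s) (velocity of joint drawer below -0.4 m/s).
It fails at once if a bystander is moved more than 30 mm or tipped (distance of any of cup, sugar, mug from where it was at the start of the episode above 0.03 m or angle between any of cup, sugar, mug's own z axis and vertical above 0.4 rad).
Of tin1, tin2, tin3, tin4, tin5 only 3 to 4 are there at a start; the rules pass over those that are not, and their reading is None.
At some moment in a run one of tin1, tin2, tin3, tin4, tin5 may be knocked a few centimetres aside while the robot is not near it.
It also fails if it takes over 208 s, if anything falls off the work surface, if the arm or the gripper's body presses on something with over 40 N, if the wrist force passes 120 N, or if a joint passes its speed limit or range.

ROBOT

A 6-joint arm with a two-finger parallel gripper is mounted at the origin on the work surface. World frame = base frame: x ahead of the robot, y to its left, z up, the work surface at z = 0. Lengths are in m, angles in rad, forces in N, time in s.
With the tool pointing down it reaches from about 0.35 to 0.725 m from the base axis. Payload 6 kg.
Tool frame: the origin (TCP) lies between the finger pads; the fingertips stand 25 mm ahead of it and the grasp point (between the pads) lies 6 mm ahead of it (r.tips_ahead is the distance from the TCP to the fingertips, in m); z points along the fingers, y is the line along which they close (so a half turn about z gives the same grasp; the last joint's range is limited). The gripper opens to 85 mm and grips with 20 to 120 N. Pads are 22 mm wide; open, the fingers measure 114 mm over their backs; the gripper's body (76 mm by 85 mm) begins 54 mm behind the grasp point. The pads swing forward as they close: fully open they stand 13 mm farther back than shut.
Start: joints at [1.49, 0.04, 0.085, 0, -1.615, -0.334], TCP at [0.242, 0.549, 0.256] pointing down, gripper open.
Joint ranges: [-2.56, 2.56], [-1.29, 2.01], [-1.08, 1.49], [-3.29, 1.98], [-2.81, -0.18], [-2.99, 2.99]. Speed limits (rad/s): [2.57, 2.57, 3.01, 3.14, 3.14, 3.14].

INTERFACE

Orientations are given as a rotation vector (axis times angle).
In Python, from station import r, vision, job gives the robot as it stands. The module is installed in compiled form; this text tells all that it offers.
- The arm moves only by the shell command python3 -m inch 'ROWS' [FORCE]. ROWS is JSON, a list of rows, each an object with "claw": the opening in per cent of the stroke, from 0 (shut) to 100 (fully open); "travel": the shift along the tool's x, y, z in cm, a list of three; "turn": the turn, a rotation vector about the tool's x, y, z in degrees, a list of three. A call has 1 to 12 rows; each row shifts and turns the commanded pose from where the row before left it, along the tool's axes as they then stand; what a row does not reach is not made up. A row lasts 1/10 s, in which the tool goes at most 50 mm and 8.59 degrees, less where a joint would pass 70% of its speed; a pose out of reach is approached as far as the arm can. A call with a gripper value outside its range is refused whole. The fingers move at their own pace and stop on an object; FORCE is the grip in N (left out, the last holds). Time passes only in rows, so rows that do not move let the fingers close. It gives the time, the measured TCP pose, the force, the opening and the grip force at its end, in the units of the state.
- r.sense(): the state, without advancing time (a new reading comes with each control period).
- vision.read_camera(name): name is "side" or "top" or "wrist"; returns a dict with "img" (420x560x3 uint8, red, green, blue), "intrinsics" (3x3 intrinsics, pixels), "R" (3x3) and "t" (3): a world point X has camera coordinates R X + t. Camera axes: x right, y down, z forward; pixel columns grow to the right and rows downward; lengths in m; the calibration is good to about 2 mm. A picture is of the moment at which its call begins. There is no depth.
- job.finish_job(): hands the job in; it is judged then, once.
The state is a dict: "clock": time; "q": joint angles; "dq": joint speeds; "joint_efforts": joint torques, N m; "ee_pos": TCP position; "ee_rot": TCP orientation; "wrist_force": force on the tool from outside, world axes, zero at the start; "moment": the same for the moment, N m; "opening": finger opening in m; "gripper_force": force on a finger pad.
Only numpy, scipy, OpenCV 4.12 (cv2) and the standard library are available. Lean on these libraries where they do the work, as an engineer would, in place of code of your own. Each camera call takes 0.05 s, during which the arm holds its last target. There are 200 camera calls.

## Working session

There is one attempt and no reset: what is moved stays moved. The work goes in short steps, Python scripts to look and compute and a shell command to move; the robot and the scene stay as the last step left them, time stands still between calls to the robot, and variables do not carry over. Pictures are saved under pics/ and viewed, at most 14 in all, crops included, and the job is handed in when it is done.

```bash
mkdir -p pics; cat > h.py <<'E'
from station import r, vision, job
import numpy as np, cv2
from scipy.spatial.transform import Rotation as Rn
def snap(name,fn=None,crop=None,s=1):
    c=vision.read_camera(name)
    im=c["img"][:,:,::-1].copy()
    if fn:
        o=im
        if crop: u0,v0,u1,v1=crop; o=im[v0:v1,u0:u1]
        if s!=1: o=cv2.resize(o,None,fx=s,fy=s,interpolation=cv2.INTER_CUBIC)
        cv2.imwrite("pics/"+fn+".png",o)
    return c
def ray(c,u,v,z):
    K,R,t=c["intrinsics"],c["R"],c["t"]
    C=-R.T@t; d=R.T@np.linalg.solve(K,[u,v,1.]); return C+d*(z-C[2])/d[2]
def proj(c,X):
    p=c["intrinsics"]@(c["R"]@np.array(X)+c["t"]); return p[:2]/p[2]
def delta(target, yaw=None):
    """shift in tool axes (cm) to bring TCP to target"""
    s=r.sense(); R=Rn.from_rotvec(s["ee_rot"]).as_matrix()
    return np.round(R.T@(np.array(target)-s["ee_pos"])*100,2)
E
python3 - <<'E'
from h import *
import pickle
s=r.sense(); print(s["clock"],s["ee_pos"],s["ee_rot"],s["opening"]); print(Rn.from_rotvec(s["ee_rot"]).as_matrix().round(3))
d={n:snap(n,n+"0") for n in("top","side")}
pickle.dump({n:{k:v for k,v in c.items()} for n,c in d.items()},open("c0.pkl","wb"))
for n,c in d.items(): print(n,(-c["R"].T@c["t"]).round(3), c["R"].round(2).tolist(), c["intrinsics"][0,0])
E
```

```text
0.0 [0.24158474 0.54891258 0.25526271] [ 3.07257818e+00 -6.46457511e-01 -4.20280603e-04] 0.0854468580079263
[[ 0.915 -0.403 -0.001]
 [-0.403 -0.915 -0.002]
 [ 0.     0.002 -1.   ]]
top [0.42  0.049 1.343] [[-0.0, -1.0, -0.02], [-0.99, 0.01, -0.14], [0.14, 0.02, -0.99]] 424.41063094263757
side [-0.105 -0.863  0.774] [[0.79, -0.61, 0.02], [-0.29, -0.42, -0.86], [0.53, 0.68, -0.51]] 542.8644590876886
```

View pics/top0.png

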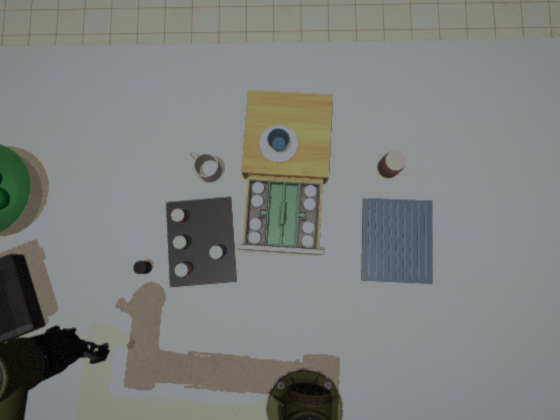

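View pics/side0.png

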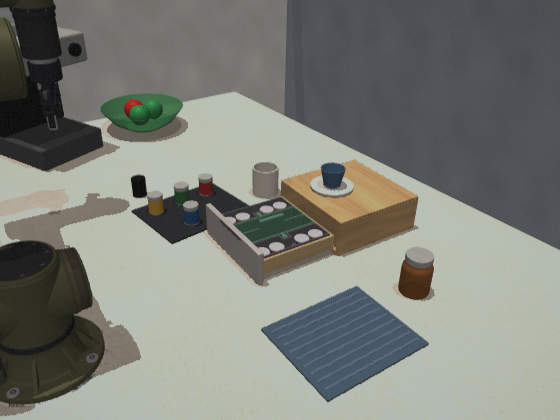

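Top view: four tins on the board with lids at about (178,215), (180,242), (181,270) and (216,252). In the side view these read red, green, yellow and blue. The black look-alike at (142,267) stands off the board, so I leave it. The green tray is at (284,214), the mat at (397,240), the mug at (207,167) and the sugar at (393,163). I'll enlarge the drawer and board.

```bash
python3 - <<'E'
import cv2
a=cv2.imread("pics/top0.png")[165:295,130:335]; cv2.imwrite("pics/topz.png",cv2.resize(a,None,fx=3.9,fy=3.9,interpolation=cv2.INTER_CUBIC))
E
```

```text
(no output)
```

View pics/topz.png

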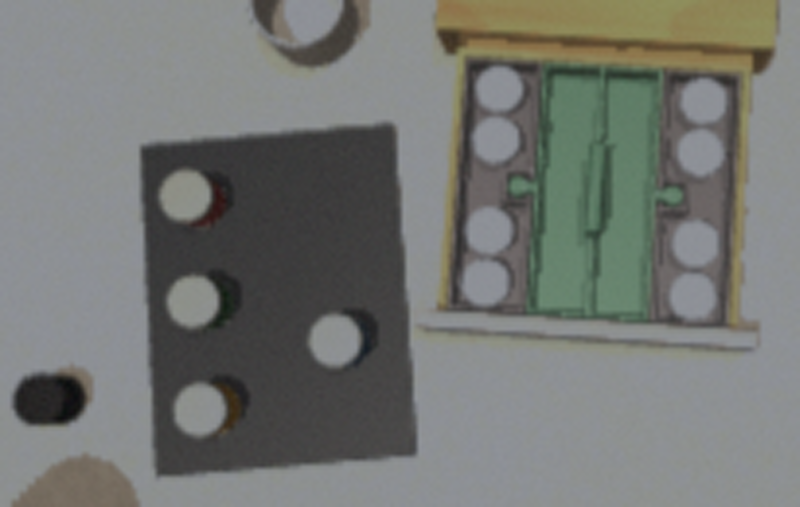

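```bash
cat >> h.py <<'E'
import pickle
def tri(ca,pa,cb,pb):
    A=[];b=[]
    for c,(u,v) in((ca,pa),(cb,pb)):
        P=c["intrinsics"]@np.c_[c["R"],c["t"]]
        for k,w in((0,u),(1,v)):
            row=w*P[2]-P[k]; A.append(row[:3]); b.append(-row[3])
    x,res,_,_=np.linalg.lstsq(np.array(A),np.array(b),rcond=None); return x
E
python3 - <<'E'
from h import *
d=pickle.load(open("c0.pkl","rb")); c=d["top"]
f=lambda x,y:(x/3.9+130-.4,y/3.9+165-.4)
for n,p,z in[("red",(185,195),.061),("green",(193,301),.061),("yellow",(200,410),.061),("blue",(335,340),.061),("beadL",(520,187),.06),("beadR",(672,196),.06),("plateF",(603,143),.08),("plateN",(592,235),.08),("panL",(420,312),.09),("panR",(760,330),.09),("mouthL",(438,30),.098),("mouthR",(777,48),.098)]:
    print(n,ray(c,*f(*p),z).round(4))
for n,p in [("m1",(363,199)),("m2",(433,200)),("m3",(433,283)),("m4",(361,281))]: print(n,ray(c,*p,.006).round(4))
a=cv2.cvtColor(d["side"]["img"],cv2.COLOR_RGB2BGR)[180:290,195:345]; cv2.imwrite("pics/sidez.png",cv2.resize(a,None,fx=5.3,fy=5.3,interpolation=cv2.INTER_CUBIC))
E
```

```text
red [0.5791 0.3822 0.061 ]
green [0.4961 0.3737 0.061 ]
yellow [0.4122 0.3659 0.061 ]
blue [0.4653 0.2625 0.061 ]
beadL [0.5837 0.1194 0.06  ]
beadR [0.5758 0.0007 0.06  ]
plateF [0.6149 0.0542 0.08  ]
plateN [0.5437 0.0631 0.08  ]
panL [0.485  0.1935 0.09  ]
panR [ 0.47   -0.0631  0.09  ]
mouthL [0.7011 0.1805 0.098 ]
mouthR [ 0.6847 -0.0796  0.098 ]
m1 [ 0.6317 -0.196   0.006 ]
m2 [ 0.6268 -0.4169  0.006 ]
m3 [ 0.3677 -0.4028  0.006 ]
m4 [ 0.3747 -0.1816  0.006 ]
```

View pics/sidez.png

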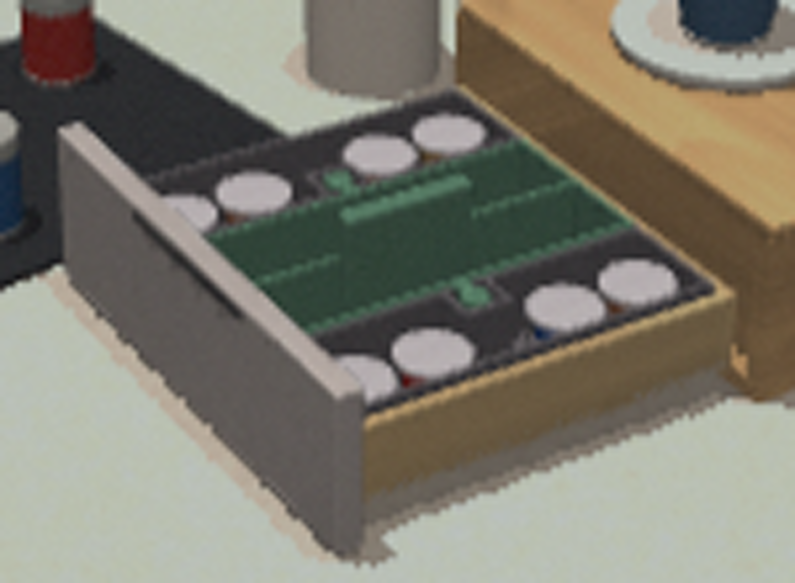

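The side crop shows the beads at (340,182) and (474,293), with the grip plate's top running from about (345,214) to (468,184). I'll triangulate these for height.

```bash
python3 - <<'E'
from h import *
d=pickle.load(open("c0.pkl","rb")); c=d["top"]; s=d["side"]
f=lambda p:(p[0]/3.9+130-.4,p[1]/3.9+165-.4)
g=lambda p:(p[0]/5.3+195-.4,p[1]/5.3+180-.4)
for n,a,b in[("beadL",(520,187),(340,182)),("beadR",(672,196),(474,293)),("plateN",(592,235),(345,214)),("plateF",(603,143),(468,184)),("panelR_outer",(758,347),(340,398)),("panL_out",(420,325),(62,130))]:
    x=tri(c,f(a),s,g(b)); print(n,x.round(4),(proj(c,x)-f(a)).round(1),(proj(s,x)-g(b)).round(1))
print(np.array(delta([.5,.05,.35])))
E
```

```text
beadL [0.5835 0.1194 0.0609] [-0.  0.] [ 0. -0.]
beadR [0.5751 0.001  0.0627] [-0.1  0.1] [ 0.1 -0. ]
plateN [0.5447 0.0621 0.0848] [ 0.3 -0.5] [-0.5  0. ]
plateF [0.6133 0.0551 0.081 ] [-0.3  0.5] [ 0.4 -0.1]
panelR_outer [ 0.457  -0.0613  0.088 ] [-0.1  0.1] [ 0.1 -0. ]
panL_out [0.4745 0.1937 0.0907] [-0.1  0.2] [ 0.2 -0. ]
[43.75 35.26 -9.4 ]
```

```bash
python3 -m inch '[{"claw":45,"travel":[0,0,0],"turn":[0,0,-5]},{"claw":45,"travel":[0,0,0],"turn":[0,0,-5]},{"claw":45,"travel":[0,0,0],"turn":[0,0,-5]},{"claw":45,"travel":[0,0,0],"turn":[0,0,-5]},{"claw":45,"travel":[2.3,2.9,0],"turn":[0,0,0]},{"claw":45,"travel":[2.3,2.9,0],"turn":[0,0,0]},{"claw":45,"travel":[2.3,2.9,0],"turn":[0,0,0]},{"claw":45,"travel":[2.3,2.9,0],"turn":[0,0,0]},{"claw":45,"travel":[2.3,2.9,0],"turn":[0,0,0]},{"claw":45,"travel":[2.3,2.9,0],"turn":[0,0,0]},{"claw":45,"travel":[2.3,2.9,0],"turn":[0,0,0]},{"claw":45,"travel":[2.3,2.9,0],"turn":[0,0,0]}]' 30
python3 -m inch '[{"claw":45,"travel":[2.3,2.9,0],"turn":[0,0,0]},{"claw":45,"travel":[2.3,2.9,0],"turn":[0,0,0]},{"claw":45,"travel":[2.3,2.9,0.5],"turn":[0,0,0]},{"claw":45,"travel":[2.3,2.9,0.5],"turn":[0,0,0]},{"claw":45,"travel":[2.3,2.9,0.5],"turn":[0,0,0]},{"claw":45,"travel":[2.3,2.9,0.5],"turn":[0,0,0]},{"claw":45,"travel":[2.3,2.9,0.5],"turn":[0,0,0]},{"claw":45,"travel":[2.3,2.9,0.5],"turn":[0,0,0]},{"claw":45,"travel":[0,0,0],"turn":[0,0,0]}]'
python3 - <<'E'
from h import *
s=r.sense(); print(s["ee_rot"],s["opening"],r.tips_ahead); print(Rn.from_rotvec(s["ee_rot"]).as_matrix().round(3))
print(delta([.579,.0594,.2]))
c=snap("wrist","w1"); pickle.dump(c,open("w1.pkl","wb"))
E
```

```text
clock: 1.3
ee_pos: [0.4106, 0.3041, 0.256]
ee_rot: [3.14, -0.103, -0.001]
wrist_force: [1.0, 1.1, -1.0]
opening: 0.038
gripper_force: 0.0
clock: 2.2
ee_pos: [0.5793, 0.0587, 0.2241]
ee_rot: [3.138, -0.11, -0.005]
wrist_force: [0.0, 0.8, 0.8]
opening: 0.0386
gripper_force: 0.0
[ 3.13785481 -0.10977039 -0.00518075] 0.038562911318227124 0.025
[[ 0.998 -0.07  -0.003]
 [-0.07  -0.998 -0.002]
 [-0.003  0.002 -1.   ]]
[-0.03 -0.08  2.41]
```

View pics/w1.png

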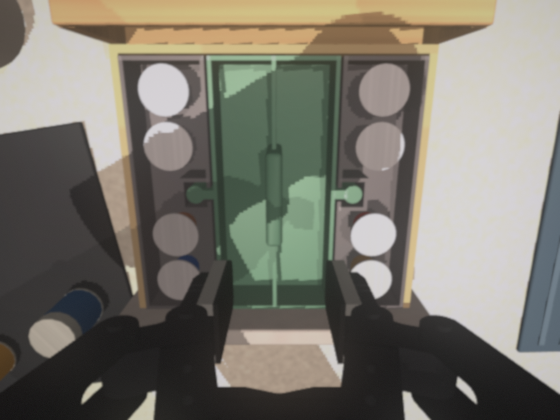

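Wrist view: the beads are at (197,194) and (353,194), with the grip plate between them at x≈274. It is parallel to the image column and the opening is centred on it.

```bash
python3 - <<'E'
from h import *
c=pickle.load(open("w1.pkl","rb"))
a=ray(c,197,194,.0615);b=ray(c,353,194,.0615);print(a,b,(a+b)/2,np.linalg.norm(a-b), np.degrees(np.arctan2(*(a-b)[:2])))
print(ray(c,275,150,.083),ray(c,273.5,245,.083),proj(c,[.579,.0594,.083]))
E
```

```text
[0.584357   0.12084706 0.0615    ] [5.75965962e-01 5.71307106e-04 6.15000000e-02] [0.58016148 0.06070918 0.0615    ] 0.12056809320910798 3.9907743668707556
[0.61678592 0.05794104 0.083     ] [0.54667247 0.06411343 0.083     ] [276.75506185 202.79308326]
```

```bash
python3 -m inch '[{"claw":45,"travel":[0.1,-0.2,1.5],"turn":[0,0,0]},{"claw":45,"travel":[0,0,1.5],"turn":[0,0,0]},{"claw":45,"travel":[0,0,1.5],"turn":[0,0,0]},{"claw":45,"travel":[0,0,1.5],"turn":[0,0,0]},{"claw":45,"travel":[0,0,1.5],"turn":[0,0,0]},{"claw":45,"travel":[0,0,1.5],"turn":[0,0,0]},{"claw":45,"travel":[0,0,1.5],"turn":[0,0,0]},{"claw":45,"travel":[0,0,1.5],"turn":[0,0,0]},{"claw":45,"travel":[0,0,1],"turn":[0,0,0]},{"claw":45,"travel":[0,0,1],"turn":[0,0,0]},{"claw":45,"travel":[0,0,0.8],"turn":[0,0,0]},{"claw":45,"travel":[0,0,0],"turn":[0,0,0]}]'
python3 - <<'E'
from h import *
print(delta([.5805,.0605,.074]))
E
```

```text
clock: 3.45
ee_pos: [0.5791, 0.0637, 0.077]
ee_rot: [3.139, -0.103, -0.003]
wrist_force: [0.2, 0.3, 0.2]
opening: 0.0385
gripper_force: 0.0
[0.16 0.31 0.3 ]
```

```bash
python3 -m inch '[{"claw":45,"travel":[0.15,0.3,0.3],"turn":[0,0,0]},{"claw":45,"travel":[0,0,0],"turn":[0,0,0]},{"claw":45,"travel":[0,0,0],"turn":[0,0,0]}]'
python3 -m inch '[{"claw":0,"travel":[0,0,0],"turn":[0,0,0]},{"claw":0,"travel":[0,0,0],"turn":[0,0,0]},{"claw":0,"travel":[0,0,0],"turn":[0,0,0]},{"claw":0,"travel":[0,0,0],"turn":[0,0,0]},{"claw":0,"travel":[0,0,0],"turn":[0,0,0]},{"claw":0,"travel":[0,0,0],"turn":[0,0,0]}]' 45
```

```text
clock: 3.75
ee_pos: [0.5812, 0.0607, 0.0758]
ee_rot: [-3.14, 0.104, -0.001]
wrist_force: [0.6, 0.7, 1.1]
opening: 0.0384
gripper_force: 0.0
clock: 4.35
ee_pos: [0.5812, 0.0609, 0.0758]
ee_rot: [-3.14, 0.103, -0.001]
wrist_force: [-0.4, 0.6, 3.3]
opening: 0.0115
gripper_force: 45.7
```

```bash
python3 -m inch '[{"claw":0,"travel":[0,0,-0.3],"turn":[0,0,0]},{"claw":0,"travel":[0,0,-0.5],"turn":[0,0,0]},{"claw":0,"travel":[0,0,-0.5],"turn":[0,0,0]},{"claw":0,"travel":[0,0,-0.5],"turn":[0,0,0]}]'
python3 -m inch '[{"claw":0,"travel":[0,0,-0.6],"turn":[0,0,0]},{"claw":0,"travel":[0,0,-0.6],"turn":[0,0,0]},{"claw":0,"travel":[0,0,-0.6],"turn":[0,0,0]},{"claw":0,"travel":[0,0,-0.6],"turn":[0,0,0]},{"claw":0,"travel":[0,0,-0.8],"turn":[0,0,0]},{"claw":0,"travel":[0,0,-0.8],"turn":[0,0,0]},{"claw":0,"travel":[0,0,-0.8],"turn":[0,0,0]},{"claw":0,"travel":[0,0,-0.8],"turn":[0,0,0]},{"claw":0,"travel":[0,0,-1],"turn":[0,0,0]},{"claw":0,"travel":[0,0,-1],"turn":[0,0,0]},{"claw":0,"travel":[0,0,0],"turn":[0,0,0]}]'
python3 - <<'E'
from h import *
c=snap("side","s2",(150,100,450,325),2.6)
E
```

```text
clock: 4.75
ee_pos: [0.5808, 0.0607, 0.0934]
ee_rot: [3.14, -0.103, -0.001]
wrist_force: [-0.0, -0.6, -2.8]
opening: 0.0109
gripper_force: 44.9
clock: 5.85
ee_pos: [0.5818, 0.0609, 0.1717]
ee_rot: [-3.139, 0.103, -0.005]
wrist_force: [0.5, 0.4, -2.6]
opening: 0.0111
gripper_force: 45.0
```

View pics/s2.png

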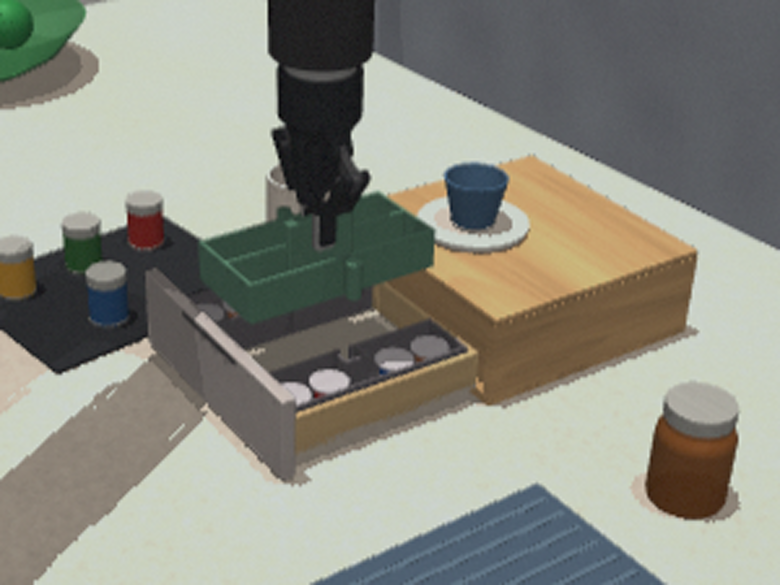

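The tray came up free. Both pod trays are still seated and the cup is untouched. I'll carry the tray to the mat centre at (0.500, -0.299).

```bash
python3 -m inch '[{"claw":0,"travel":[0,0,-1],"turn":[0,0,0]},{"claw":0,"travel":[0,0.6,-1],"turn":[0,0,0]},{"claw":0,"travel":[-0.2,1.4,0],"turn":[0,0,0]},{"claw":0,"travel":[-0.4,2.2,0],"turn":[0,0,0]},{"claw":0,"travel":[-0.5,3,0],"turn":[0,0,0]},{"claw":0,"travel":[-0.5,3,0],"turn":[0,0,0]},{"claw":0,"travel":[-0.5,3,0],"turn":[0,0,0]},{"claw":0,"travel":[-0.5,3,0],"turn":[0,0,0]},{"claw":0,"travel":[-0.5,3,0],"turn":[0,0,0]},{"claw":0,"travel":[-0.5,3,0],"turn":[0,0,0]},{"claw":0,"travel":[-0.5,3,0],"turn":[0,0,0]},{"claw":0,"travel":[-0.5,3,0],"turn":[0,0,0]}]'
python3 -m inch '[{"claw":0,"travel":[-0.5,3,0],"turn":[0,0,0]},{"claw":0,"travel":[-0.5,2.4,1],"turn":[0,0,0]},{"claw":0,"travel":[-0.4,1.8,1],"turn":[0,0,0]},{"claw":0,"travel":[0,1,1],"turn":[0,0,0]},{"claw":0,"travel":[0,0.6,1],"turn":[0,0,0]},{"claw":0,"travel":[0,0,1],"turn":[0,0,0]},{"claw":0,"travel":[0,0,1],"turn":[0,0,0]},{"claw":0,"travel":[0,0,0],"turn":[0,0,0]},{"claw":0,"travel":[0,0,0],"turn":[0,0,0]}]'
python3 - <<'E'
from h import *
print(delta([.5,-.299,.0605]))
E
```

```text
clock: 7.1
ee_pos: [0.5154, -0.2196, 0.1895]
ee_rot: [3.14, -0.104, 0.0]
wrist_force: [1.3, 0.2, -3.3]
opening: 0.0114
gripper_force: 45.0
clock: 8.0
ee_pos: [0.497, -0.304, 0.1294]
ee_rot: [3.14, -0.102, -0.0]
wrist_force: [-0.0, 0.0, -2.0]
opening: 0.0113
gripper_force: 44.9
[ 0.27 -0.52  6.89]
```

```bash
python3 -m inch '[{"claw":0,"travel":[0.2,-0.4,1],"turn":[0,0,0]},{"claw":0,"travel":[0,0,1],"turn":[0,0,0]},{"claw":0,"travel":[0,0,1],"turn":[0,0,0]},{"claw":0,"travel":[0,0,1],"turn":[0,0,0]},{"claw":0,"travel":[0,0,1],"turn":[0,0,0]},{"claw":0,"travel":[0,0,0.8],"turn":[0,0,0]},{"claw":0,"travel":[0,0,0.4],"turn":[0,0,0]},{"claw":0,"travel":[0,0,0.3],"turn":[0,0,0]},{"claw":0,"travel":[0,0,0],"turn":[0,0,0]}]'
python3 -m inch '[{"claw":0,"travel":[0,0,0.2],"turn":[0,0,0]},{"claw":0,"travel":[0,0,0.2],"turn":[0,0,0]},{"claw":0,"travel":[0,0,0],"turn":[0,0,0]}]'
```

```text
clock: 8.9
ee_pos: [0.499, -0.3007, 0.0641]
ee_rot: [3.14, -0.103, -0.0]
wrist_force: [-0.9, -0.0, -2.5]
opening: 0.0115
gripper_force: 44.9
clock: 9.2
ee_pos: [0.4995, -0.3009, 0.0618]
ee_rot: [3.139, -0.103, 0.002]
wrist_force: [-0.5, 1.6, 4.5]
opening: 0.0111
gripper_force: 45.8
```

```bash
python3 -m inch '[{"claw":20,"travel":[0,0,0],"turn":[0,0,0]},{"claw":40,"travel":[0,0,0],"turn":[0,0,0]},{"claw":45,"travel":[0,0,0],"turn":[0,0,0]},{"claw":45,"travel":[0,0,0],"turn":[0,0,0]},{"claw":45,"travel":[0,0,-0.5],"turn":[0,0,0]},{"claw":45,"travel":[0,0,-1],"turn":[0,0,0]},{"claw":45,"travel":[0,0,-2],"turn":[0,0,0]},{"claw":45,"travel":[0,0,-3],"turn":[0,0,0]},{"claw":45,"travel":[0,0,-3],"turn":[0,0,0]},{"claw":45,"travel":[0,0,-3],"turn":[0,0,0]},{"claw":45,"travel":[0,0,-2],"turn":[0,0,0]},{"claw":45,"travel":[0,0,0],"turn":[0,0,0]}]'
python3 - <<'E'
from h import *
c=snap("top","t3",(150,150,450,300),2.6); pickle.dump(c,open("t3.pkl","wb"))
E
```

```text
clock: 10.4
ee_pos: [0.5002, -0.3014, 0.2106]
ee_rot: [3.137, -0.103, 0.011]
wrist_force: [-0.4, -0.7, 0.2]
opening: 0.0384
gripper_force: 0.0
```

View pics/t3.png

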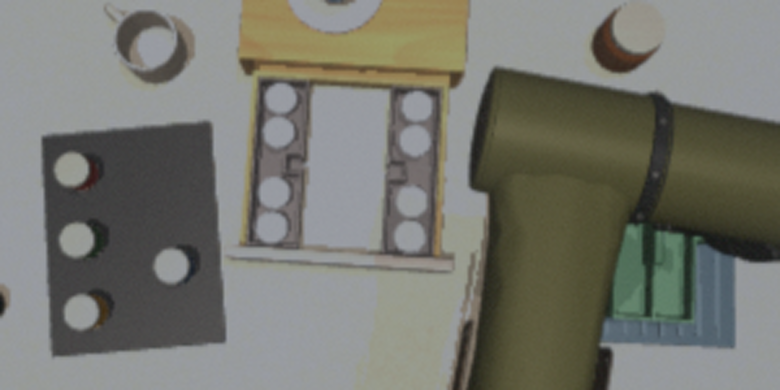

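The green tray stands on the mat, the gap is clear, and the drawer and tins have not moved. Next I'll measure the lids with a short blob finder, as a second measurement and a check for a knocked tin.

```bash
cat >> h.py <<'E'
BAY=np.array([.5805,.0605,.0215]); YAW=-.068
bx=np.array([np.cos(YAW),np.sin(YAW),0]); by=np.array([-np.sin(YAW),np.cos(YAW),0])
def lids(c=None):
    c=c or vision.read_camera("top"); im=c["img"]; h=cv2.cvtColor(im,cv2.COLOR_RGB2GRAY)
    m=((h>120)*255).astype(np.uint8); out=[]
    n,l,st,ce=cv2.connectedComponentsWithStats(m)
    for i in range(1,n):
        u,v=ce[i]
        if 70<st[i,4]<300 and 160<u<240 and 190<v<295:
            p=ray(c,u,v,.061); out.append((p[:2].round(4).tolist(),int(st[i,4]),im[min(int(v),419),int(u)+9].tolist()))
    return out
def slot(x,y=0): return BAY+bx*x+by*y
E
python3 - <<'E'
from h import *
for l in lids(pickle.load(open("t3.pkl","rb"))): print(l)
s=r.sense(); print(s["ee_pos"])
# to above blue measured first
print(delta([.4653,.2625,.21]))
E
```

```text
([0.5793, 0.3823], 127, [54, 34, 32])
([0.4962, 0.3741], 132, [33, 41, 34])
([0.465, 0.2629], 131, [39, 42, 50])
([0.4123, 0.3664], 134, [63, 47, 22])
[ 0.49972471 -0.30092756  0.20817436]
[ -7.13 -55.99  -0.28]
```

```bash
python3 -m inch '[{"claw":75,"travel":[-0.4,-2,0],"turn":[0,0,0]},{"claw":75,"travel":[-0.4,-3.2,0],"turn":[0,0,0]},{"claw":75,"travel":[-0.4,-3.2,0],"turn":[0,0,0]},{"claw":75,"travel":[-0.4,-3.2,0],"turn":[0,0,0]},{"claw":75,"travel":[-0.4,-3.2,0],"turn":[0,0,0]},{"claw":75,"travel":[-0.4,-3.2,0],"turn":[0,0,0]},{"claw":75,"travel":[-0.4,-3.2,0],"turn":[0,0,0]},{"claw":75,"travel":[-0.4,-3.2,0],"turn":[0,0,0]},{"claw":75,"travel":[-0.4,-3.2,0],"turn":[0,0,0]},{"claw":75,"travel":[-0.4,-3.2,0],"turn":[0,0,0]},{"claw":75,"travel":[-0.4,-3.2,0],"turn":[0,0,0]},{"claw":75,"travel":[-0.4,-3.2,0],"turn":[0,0,0]}]' 25
python3 -m inch '[{"claw":75,"travel":[-0.4,-3.2,0],"turn":[0,0,0]},{"claw":75,"travel":[-0.4,-3.2,0],"turn":[0,0,0]},{"claw":75,"travel":[-0.4,-3.2,0],"turn":[0,0,0]},{"claw":75,"travel":[-0.4,-3.2,0],"turn":[0,0,0]},{"claw":75,"travel":[-0.4,-3.2,0],"turn":[0,0,0]},{"claw":75,"travel":[-0.4,-2.5,0],"turn":[0,0,0]},{"claw":75,"travel":[0,0,0],"turn":[0,0,0]},{"claw":75,"travel":[0,0,0],"turn":[0,0,0]}]'
python3 - <<'E'
from h import *
s=r.sense(); R=Rn.from_rotvec(s["ee_rot"]).as_matrix(); print(R.round(3))
print(delta([.465,.263,.055]))
c=snap("wrist","w2"); print(proj(c,[.465,.263,.061]))
E
```

```text
clock: 11.65
ee_pos: [0.4749, 0.0749, 0.2048]
ee_rot: [3.14, -0.103, -0.001]
wrist_force: [0.6, -0.1, 0.1]
opening: 0.0639
gripper_force: 0.0
clock: 12.45
ee_pos: [0.4634, 0.2599, 0.2045]
ee_rot: [3.139, -0.102, -0.002]
wrist_force: [-0.1, -0.5, 0.6]
opening: 0.0643
gripper_force: 0.0
[[ 0.998 -0.065 -0.001]
 [-0.065 -0.998 -0.001]
 [-0.001  0.001 -1.   ]]
[ 0.16 -0.34 14.95]
[273.4394058  199.95841672]
```

View pics/w2.png

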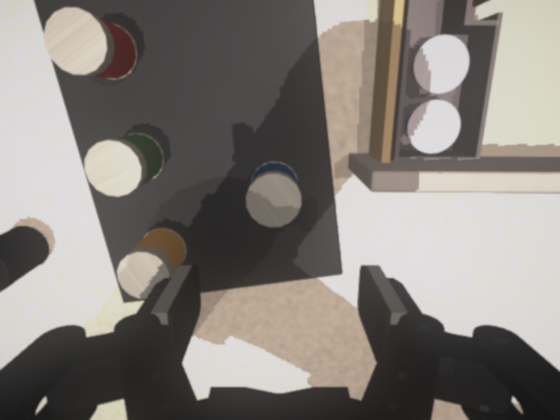

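The wrist view shows the blue tin's lid at (274,199), and my prediction was (273,200). The position is confirmed, so I'll descend and grip.

```bash
python3 -m inch '[{"claw":75,"travel":[0.1,-0.2,2],"turn":[0,0,0]},{"claw":75,"travel":[0,0,2],"turn":[0,0,0]},{"claw":75,"travel":[0,0,2],"turn":[0,0,0]},{"claw":75,"travel":[0,0,2],"turn":[0,0,0]},{"claw":75,"travel":[0,0,2],"turn":[0,0,0]},{"claw":75,"travel":[0,0,2],"turn":[0,0,0]},{"claw":75,"travel":[0,0,1.5],"turn":[0,0,0]},{"claw":75,"travel":[0,0,1],"turn":[0,0,0]},{"claw":75,"travel":[0,0,0.3],"turn":[0,0,0]},{"claw":75,"travel":[0,0,0],"turn":[0,0,0]}]'
python3 - <<'E'
from h import *
print(delta([.465,.263,.055]))
E
```

```text
clock: 13.5
ee_pos: [0.4651, 0.2617, 0.0575]
ee_rot: [3.14, -0.104, 0.0]
wrist_force: [0.9, -0.3, 0.4]
opening: 0.0641
gripper_force: 0.0
[-0.02 -0.13  0.25]
```

```bash
python3 -m inch '[{"claw":60,"travel":[0,-0.1,0.3],"turn":[0,0,0]},{"claw":50,"travel":[0,0,0],"turn":[0,0,0]},{"claw":20,"travel":[0,0,0],"turn":[0,0,0]},{"claw":20,"travel":[0,0,0],"turn":[0,0,0]},{"claw":20,"travel":[0,0,0],"turn":[0,0,0]}]' 25
python3 -m inch '[{"claw":20,"travel":[0,0,-1],"turn":[0,0,0]},{"claw":20,"travel":[0,0,-2],"turn":[0,0,0]},{"claw":20,"travel":[0,0,-2],"turn":[0,0,0]},{"claw":20,"travel":[0,0,-2],"turn":[0,0,0]},{"claw":20,"travel":[0,0,-2],"turn":[0,0,0]},{"claw":20,"travel":[0,0,-2],"turn":[0,0,0]},{"claw":20,"travel":[0,0,0],"turn":[0,0,0]}]'
python3 - <<'E'
from h import *
t=slot(.072); print(t, delta([t[0],t[1],.165]))
E
```

```text
clock: 14.0
ee_pos: [0.4652, 0.2631, 0.0549]
ee_rot: [-3.139, 0.103, -0.001]
wrist_force: [-0.9, 1.8, 1.6]
opening: 0.0391
gripper_force: 25.4
clock: 14.7
ee_pos: [0.4661, 0.2635, 0.1681]
ee_rot: [-3.137, 0.103, -0.007]
wrist_force: [-0.3, 1.3, -0.6]
opening: 0.0394
gripper_force: 25.3
[0.6523336  0.05560777 0.0215    ] [19.95 19.52  0.33]
```

```bash
python3 -m inch '[{"claw":20,"travel":[1.5,1.4,0],"turn":[0,0,0]},{"claw":20,"travel":[2.5,2.4,0],"turn":[0,0,0]},{"claw":20,"travel":[2.5,2.4,0],"turn":[0,0,0]},{"claw":20,"travel":[2.5,2.5,0],"turn":[0,0,0]},{"claw":20,"travel":[2.5,2.5,0],"turn":[0,0,0]},{"claw":20,"travel":[2.5,2.5,0],"turn":[0,0,0]},{"claw":20,"travel":[2.5,2.5,0],"turn":[0,0,0]},{"claw":20,"travel":[2,2,0],"turn":[0,0,0]},{"claw":20,"travel":[1.2,1.2,0],"turn":[0,0,0]},{"claw":20,"travel":[0,0,0],"turn":[0,0,0]},{"claw":20,"travel":[0,0,0],"turn":[0,0,0]}]'
python3 - <<'E'
from h import *
t=slot(.072); print(t, delta([t[0],t[1],.0715]))
c=vision.read_camera("wrist"); print("cam",-c["R"].T@c["t"])
p=pickle.load(open("c0.pkl","rb"))["top"]; print("saucer near",ray(p,279,163,.11), "mug",ray(p,207,180,.05))
for l in lids(): print(l)
c=snap("wrist","w3")
E
```

```text
clock: 15.8
ee_pos: [0.6485, 0.0564, 0.1636]
ee_rot: [3.14, -0.104, -0.002]
wrist_force: [-0.2, 0.2, -0.7]
opening: 0.0393
gripper_force: 25.4
[0.6523336  0.05560777 0.0215    ] [0.4  0.05 9.21]
cam [0.71998092 0.05139509 0.28228696]
saucer near [0.72570142 0.06882071 0.11      ] mug [0.68843038 0.29437155 0.05      ]
([0.5264, 0.1955], 199, [57, 53, 51])
([0.4962, 0.374], 133, [27, 36, 24])
([0.4123, 0.3663], 136, [67, 49, 26])
```

View pics/w3.png

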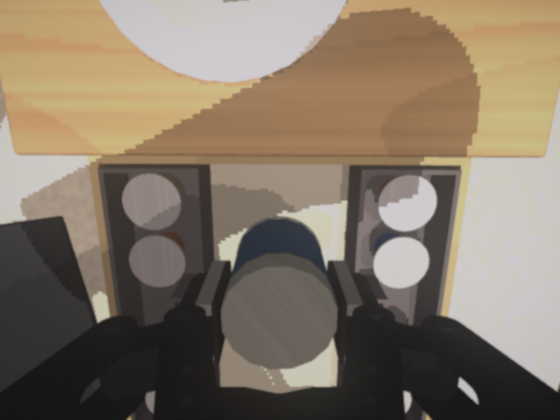

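The blue tin hangs centred over the gap, whose edges are at x≈213 and 346 with the tin at 279. I'll lower it at the back slot.

```bash
python3 -m inch '[{"claw":20,"travel":[0.3,0,1],"turn":[0,0,0]},{"claw":20,"travel":[0,0,1.5],"turn":[0,0,0]},{"claw":20,"travel":[0,0,1.5],"turn":[0,0,0]},{"claw":20,"travel":[0,0,1.5],"turn":[0,0,0]},{"claw":20,"travel":[0,0,1.5],"turn":[0,0,0]},{"claw":20,"travel":[0,0,1],"turn":[0,0,0]},{"claw":20,"travel":[0,0,0.5],"turn":[0,0,0]},{"claw":20,"travel":[0,0,0.3],"turn":[0,0,0]},{"claw":20,"travel":[0,0,0.1],"turn":[0,0,0]},{"claw":20,"travel":[0,0,0],"turn":[0,0,0]}]'
python3 -m inch '[{"claw":20,"travel":[0,0,0.2],"turn":[0,0,0]},{"claw":20,"travel":[0,0,0],"turn":[0,0,0]}]'
```

```text
clock: 16.95
ee_pos: [0.6521, 0.0561, 0.0759]
ee_rot: [-3.14, 0.103, -0.001]
wrist_force: [-0.3, 0.1, -0.9]
opening: 0.0395
gripper_force: 25.4
clock: 17.15
ee_pos: [0.6518, 0.0561, 0.0734]
ee_rot: [-3.14, 0.103, -0.0]
wrist_force: [0.0, 0.4, -0.6]
opening: 0.0392
gripper_force: 25.4
```

```bash
python3 -m inch '[{"claw":20,"travel":[0,0,0.2],"turn":[0,0,0]},{"claw":20,"travel":[0,0,0.1],"turn":[0,0,0]},{"claw":20,"travel":[0,0,0],"turn":[0,0,0]}]'
python3 -m inch '[{"claw":20,"travel":[0,0,0.15],"turn":[0,0,0]},{"claw":20,"travel":[0,0,0],"turn":[0,0,0]}]'
```

```text
clock: 17.45
ee_pos: [0.6517, 0.0561, 0.07]
ee_rot: [3.14, -0.103, -0.001]
wrist_force: [0.5, -0.1, 0.1]
opening: 0.0392
gripper_force: 25.4
clock: 17.65
ee_pos: [0.6519, 0.0561, 0.0689]
ee_rot: [3.14, -0.103, 0.0]
wrist_force: [0.1, 0.1, -0.0]
opening: 0.0393
gripper_force: 25.5
```

```bash
python3 -m inch '[{"claw":20,"travel":[0,0,0.15],"turn":[0,0,0]},{"claw":20,"travel":[0,0,0],"turn":[0,0,0]}]'
```

```text
clock: 17.85
ee_pos: [0.6525, 0.0561, 0.0688]
ee_rot: [3.14, -0.103, 0.003]
wrist_force: [-0.5, -1.0, 5.3]
opening: 0.0395
gripper_force: 25.8
```

```bash
python3 -m inch '[{"claw":50,"travel":[0,0,-0.1],"turn":[0,0,0]},{"claw":58,"travel":[0,0,0],"turn":[0,0,0]},{"claw":58,"travel":[0,0,0],"turn":[0,0,0]},{"claw":58,"travel":[0,0,-1],"turn":[0,0,0]},{"claw":58,"travel":[0,0,-2],"turn":[0,0,0]},{"claw":58,"travel":[0,0,-3],"turn":[0,0,0]},{"claw":70,"travel":[0,0,-3],"turn":[0,0,0]},{"claw":75,"travel":[-1.5,0,-1.5],"turn":[0,0,0]},{"claw":75,"travel":[-2,-1,0],"turn":[0,0,0]},{"claw":75,"travel":[-2,-1,0],"turn":[0,0,0]},{"claw":75,"travel":[0,0,0],"turn":[0,0,0]}]'
python3 - <<'E'
from h import *
c=snap("top","t4",(150,150,350,300),4)
for l in lids(c): print(l)
print(delta([.4962,.374,.165]))
E
```

```text
clock: 18.95
ee_pos: [0.5971, 0.0807, 0.1749]
ee_rot: [-3.139, 0.101, -0.002]
wrist_force: [0.4, 0.6, -0.1]
opening: 0.0641
gripper_force: 0.0
[-12.04 -28.66   0.96]
```

View pics/t4.png

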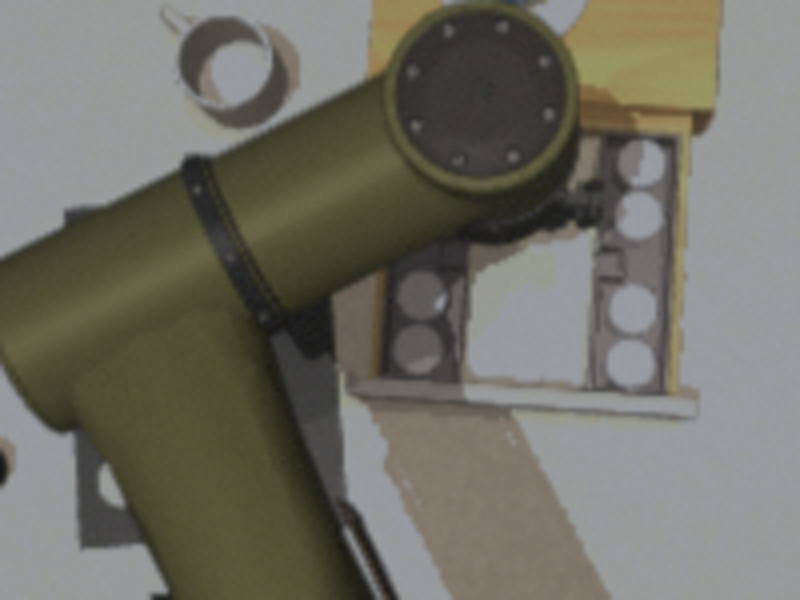

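The arm covers the board in this top view, which explains the missing lid. I'll go over the green tin and check with the wrist camera by projection.

```bash
python3 -m inch '[{"claw":75,"travel":[-1,-2,0],"turn":[0,0,0]},{"claw":75,"travel":[-1.3,-3,0],"turn":[0,0,0]},{"claw":75,"travel":[-1.3,-3,0],"turn":[0,0,0]},{"claw":75,"travel":[-1.3,-3,0],"turn":[0,0,0]},{"claw":75,"travel":[-1.3,-3,0],"turn":[0,0,0]},{"claw":75,"travel":[-1.3,-3,0],"turn":[0,0,0]},{"claw":75,"travel":[-1.3,-3,0],"turn":[0,0,0]},{"claw":75,"travel":[-1.3,-3,0],"turn":[0,0,0]},{"claw":75,"travel":[-1.2,-3,0],"turn":[0,0,0]},{"claw":75,"travel":[-0.7,-2.7,0],"turn":[0,0,0]},{"claw":75,"travel":[0,0,0],"turn":[0,0,0]},{"claw":75,"travel":[0,0,0],"turn":[0,0,0]}]'
cat >> h.py <<'E'
def wl(target,fn=None):
    """wrist check: bright blob nearest the expected lid"""
    c=snap("wrist",fn); e=proj(c,[*target,.061]); h=cv2.cvtColor(c["img"],cv2.COLOR_RGB2GRAY)
    z=(c["R"]@np.array([*target,.061])+c["t"])[2]; rad=.02*c["intrinsics"][0,0]/z
    hs=cv2.HoughCircles(cv2.GaussianBlur(h,(5,5),1),cv2.HOUGH_GRADIENT,1,30,param1=80,param2=15,minRadius=int(rad*.85),maxRadius=int(rad*1.15))
    if hs is None: print("none",e,rad); return
    b=min(hs[0],key=lambda q:np.hypot(q[0]-e[0],q[1]-e[1]))
    print("expect",e.round(1),"found",b,"rad",rad.round(1),"world",ray(c,b[0],b[1],.061).round(4))
E
python3 - <<'E'
from h import *
print(delta([.4962,.374,.055]))
wl((.4962,.374),"w4")
E
```

```text
clock: 20.2
ee_pos: [0.4976, 0.3741, 0.173]
ee_rot: [3.139, -0.102, -0.0]
wrist_force: [0.3, 0.6, -0.1]
opening: 0.064
gripper_force: 0.0
[-1.40e-01  1.00e-02  1.18e+01]
expect [278.2 217. ] found [277.5 217.5  30.4] rad 31.0 world [0.4959 0.3745 0.061 ]
```

Confirmed to within 1 mm. Descend and grip.

```bash
python3 -m inch '[{"claw":75,"travel":[-0.1,0,2],"turn":[0,0,0]},{"claw":75,"travel":[0,0,2],"turn":[0,0,0]},{"claw":75,"travel":[0,0,2],"turn":[0,0,0]},{"claw":75,"travel":[0,0,2],"turn":[0,0,0]},{"claw":75,"travel":[0,0,2],"turn":[0,0,0]},{"claw":75,"travel":[0,0,1.2],"turn":[0,0,0]},{"claw":75,"travel":[0,0,0.6],"turn":[0,0,0]},{"claw":75,"travel":[0,0,0],"turn":[0,0,0]}]'
python3 -m inch '[{"claw":60,"travel":[0,0,0.1],"turn":[0,0,0]},{"claw":50,"travel":[0,0,0],"turn":[0,0,0]},{"claw":20,"travel":[0,0,0],"turn":[0,0,0]},{"claw":20,"travel":[0,0,0],"turn":[0,0,0]},{"claw":20,"travel":[0,0,0],"turn":[0,0,0]}]' 25
python3 -m inch '[{"claw":20,"travel":[0,0,-1],"turn":[0,0,0]},{"claw":20,"travel":[0,0,-2],"turn":[0,0,0]},{"claw":20,"travel":[0,0,-2],"turn":[0,0,0]},{"claw":20,"travel":[0,0,-2],"turn":[0,0,0]},{"claw":20,"travel":[0,0,-2],"turn":[0,0,0]},{"claw":20,"travel":[0,0,-2],"turn":[0,0,0]},{"claw":20,"travel":[0,0,0],"turn":[0,0,0]}]'
python3 - <<'E'
from h import *
t=slot(.024); print(t, delta([t[0],t[1],.165]))
E
```

```text
clock: 21.05
ee_pos: [0.4965, 0.3734, 0.0549]
ee_rot: [3.139, -0.104, -0.001]
wrist_force: [0.3, 0.2, 0.1]
opening: 0.0641
gripper_force: 0.0
clock: 21.55
ee_pos: [0.4968, 0.3744, 0.0554]
ee_rot: [-3.139, 0.103, -0.002]
wrist_force: [0.1, -0.1, 5.1]
opening: 0.0396
gripper_force: 25.5
clock: 22.25
ee_pos: [0.4973, 0.3747, 0.1682]
ee_rot: [-3.136, 0.103, -0.006]
wrist_force: [0.2, 0.6, -0.2]
opening: 0.0394
gripper_force: 25.3
[0.60444453 0.05886926 0.0215    ] [12.76 30.82  0.25]
```

```bash
python3 -m inch '[{"claw":20,"travel":[0.8,2,0],"turn":[0,0,0]},{"claw":20,"travel":[1.3,3.1,0],"turn":[0,0,0]},{"claw":20,"travel":[1.3,3.1,0],"turn":[0,0,0]},{"claw":20,"travel":[1.3,3.1,0],"turn":[0,0,0]},{"claw":20,"travel":[1.3,3.1,0],"turn":[0,0,0]},{"claw":20,"travel":[1.3,3.1,0],"turn":[0,0,0]},{"claw":20,"travel":[1.3,3.1,0],"turn":[0,0,0]},{"claw":20,"travel":[1.3,3.1,0],"turn":[0,0,0]},{"claw":20,"travel":[1.3,3.1,0],"turn":[0,0,0]},{"claw":20,"travel":[1.2,2.6,0],"turn":[0,0,0]},{"claw":20,"travel":[0.5,1.4,0],"turn":[0,0,0]},{"claw":20,"travel":[0,0,0],"turn":[0,0,0]}]'
python3 - <<'E'
from h import *
t=slot(.024); print(t, delta([t[0],t[1],.0705]))
snap("wrist","w5")
E
```

```text
clock: 23.45
ee_pos: [0.6045, 0.056, 0.1632]
ee_rot: [3.139, -0.108, -0.003]
wrist_force: [0.1, 0.6, -0.6]
opening: 0.0393
gripper_force: 25.4
[0.60444453 0.05886926 0.0215    ] [-0.01 -0.29  9.27]
```

View pics/w5.png

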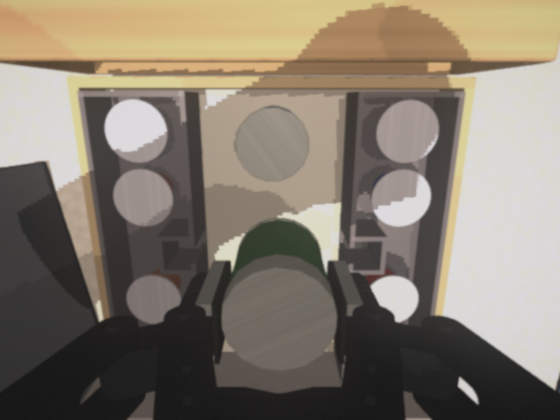

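The blue tin stands in the back slot with its lid at (272,143). The green tin hangs at (279,310), clear of it. Lower it.

```bash
python3 -m inch '[{"claw":20,"travel":[0,-0.2,1],"turn":[0,0,0]},{"claw":20,"travel":[0,0,1.5],"turn":[0,0,0]},{"claw":20,"travel":[0,0,1.5],"turn":[0,0,0]},{"claw":20,"travel":[0,0,1.5],"turn":[0,0,0]},{"claw":20,"travel":[0,0,1.5],"turn":[0,0,0]},{"claw":20,"travel":[0,0,1],"turn":[0,0,0]},{"claw":20,"travel":[0,0,0.6],"turn":[0,0,0]},{"claw":20,"travel":[0,0,0.3],"turn":[0,0,0]},{"claw":20,"travel":[0,0,0.2],"turn":[0,0,0]},{"claw":20,"travel":[0,0,0],"turn":[0,0,0]}]'
python3 -m inch '[{"claw":20,"travel":[0,0,0.2],"turn":[0,0,0]},{"claw":20,"travel":[0,0,0],"turn":[0,0,0]}]'
```

```text
clock: 24.5
ee_pos: [0.6052, 0.0602, 0.0736]
ee_rot: [-3.14, 0.103, -0.001]
wrist_force: [-0.6, 0.2, -0.5]
opening: 0.0395
gripper_force: 25.4
clock: 24.7
ee_pos: [0.605, 0.0602, 0.0714]
ee_rot: [-3.14, 0.103, -0.0]
wrist_force: [-0.8, 0.1, -1.2]
opening: 0.0392
gripper_force: 25.4
```

```bash
python3 -m inch '[{"claw":20,"travel":[0,0,0.2],"turn":[0,0,0]},{"claw":20,"travel":[0,0,0.1],"turn":[0,0,0]},{"claw":20,"travel":[0,0,0],"turn":[0,0,0]}]'
python3 -m inch '[{"claw":50,"travel":[0,0,0],"turn":[0,0,0]},{"claw":58,"travel":[0,0,0],"turn":[0,0,0]},{"claw":58,"travel":[0,0,0],"turn":[0,0,0]},{"claw":58,"travel":[0,0,-1],"turn":[0,0,0]},{"claw":58,"travel":[0,0,-2],"turn":[0,0,0]},{"claw":58,"travel":[0,0,-3],"turn":[0,0,0]},{"claw":70,"travel":[0,0,-3],"turn":[0,0,0]},{"claw":75,"travel":[0,0,-1.5],"turn":[0,0,0]},{"claw":75,"travel":[0,0,0],"turn":[0,0,0]}]'
python3 - <<'E'
from h import *
print(delta([.5793,.3823,.175]))
E
```

```text
clock: 25.0
ee_pos: [0.6055, 0.0602, 0.0694]
ee_rot: [3.14, -0.103, 0.002]
wrist_force: [-0.1, -0.6, 4.1]
opening: 0.0393
gripper_force: 25.8
clock: 25.9
ee_pos: [0.6061, 0.0604, 0.1766]
ee_rot: [-3.138, 0.103, -0.008]
wrist_force: [0.8, -0.1, -0.5]
opening: 0.0636
gripper_force: 0.0
[ -4.79 -31.94   0.19]
```

```bash
python3 -m inch '[{"claw":75,"travel":[-0.4,-2,0],"turn":[0,0,0]},{"claw":75,"travel":[-0.5,-3.2,0],"turn":[0,0,0]},{"claw":75,"travel":[-0.5,-3.2,0],"turn":[0,0,0]},{"claw":75,"travel":[-0.5,-3.2,0],"turn":[0,0,0]},{"claw":75,"travel":[-0.5,-3.2,0],"turn":[0,0,0]},{"claw":75,"travel":[-0.5,-3.2,0],"turn":[0,0,0]},{"claw":75,"travel":[-0.5,-3.2,0],"turn":[0,0,0]},{"claw":75,"travel":[-0.5,-3.2,0],"turn":[0,0,0]},{"claw":75,"travel":[-0.5,-3.2,0],"turn":[0,0,0]},{"claw":75,"travel":[-0.4,-2.8,0],"turn":[0,0,0]},{"claw":75,"travel":[0,-1.5,0],"turn":[0,0,0]},{"claw":75,"travel":[0,0,0],"turn":[0,0,0]}]'
python3 - <<'E'
from h import *
print(delta([.5793,.3823,.055]))
wl((.5793,.3823),"w6")
E
```

```text
clock: 27.1
ee_pos: [0.5773, 0.383, 0.171]
ee_rot: [3.138, -0.1, -0.004]
wrist_force: [-0.2, 0.1, -0.2]
opening: 0.0642
gripper_force: 0.0
[ 0.23  0.03 11.6 ]
expect [278.6 212.4] found [280.5 213.5  29.7] rad 31.4 world [0.5785 0.3811 0.061 ]
```

```bash
python3 -m inch '[{"claw":75,"travel":[0.2,0,2],"turn":[0,0,0]},{"claw":75,"travel":[0,0,2],"turn":[0,0,0]},{"claw":75,"travel":[0,0,2],"turn":[0,0,0]},{"claw":75,"travel":[0,0,2],"turn":[0,0,0]},{"claw":75,"travel":[0,0,2],"turn":[0,0,0]},{"claw":75,"travel":[0,0,1],"turn":[0,0,0]},{"claw":75,"travel":[0,0,0.5],"turn":[0,0,0]},{"claw":75,"travel":[0,0,0],"turn":[0,0,0]}]'
python3 -m inch '[{"claw":60,"travel":[0,0,0.1],"turn":[0,0,0]},{"claw":50,"travel":[0,0,0],"turn":[0,0,0]},{"claw":20,"travel":[0,0,0],"turn":[0,0,0]},{"claw":20,"travel":[0,0,0],"turn":[0,0,0]},{"claw":20,"travel":[0,0,0],"turn":[0,0,0]}]' 25
python3 -m inch '[{"claw":20,"travel":[0,0,-1],"turn":[0,0,0]},{"claw":20,"travel":[0,0,-2],"turn":[0,0,0]},{"claw":20,"travel":[0,0,-2],"turn":[0,0,0]},{"claw":20,"travel":[0,0,-2],"turn":[0,0,0]},{"claw":20,"travel":[0,0,-2],"turn":[0,0,0]},{"claw":20,"travel":[0,0,-2],"turn":[0,0,0]},{"claw":20,"travel":[0,0,0],"turn":[0,0,0]}]'
python3 - <<'E'
from h import *
t=slot(-.024); print(t, delta([t[0],t[1],.165]))
E
```

```text
clock: 27.95
ee_pos: [0.5801, 0.3809, 0.0581]
ee_rot: [3.139, -0.104, -0.0]
wrist_force: [0.8, -0.4, 0.5]
opening: 0.064
gripper_force: 0.0
clock: 28.45
ee_pos: [0.5804, 0.3819, 0.0585]
ee_rot: [-3.139, 0.103, -0.002]
wrist_force: [0.8, 0.1, 4.1]
opening: 0.0394
gripper_force: 25.6
clock: 29.15
ee_pos: [0.581, 0.3821, 0.1714]
ee_rot: [-3.137, 0.103, -0.006]
wrist_force: [0.6, -0.3, 1.0]
opening: 0.0391
gripper_force: 25.3
[0.55655547 0.06213074 0.0215    ] [-0.34 32.09  0.53]
```

```bash
python3 -m inch '[{"claw":20,"travel":[0,2,0],"turn":[0,0,0]},{"claw":20,"travel":[0,3.2,0],"turn":[0,0,0]},{"claw":20,"travel":[0,3.2,0],"turn":[0,0,0]},{"claw":20,"travel":[0,3.2,0],"turn":[0,0,0]},{"claw":20,"travel":[0,3.2,0],"turn":[0,0,0]},{"claw":20,"travel":[0,3.2,0],"turn":[0,0,0]},{"claw":20,"travel":[0,3.2,0],"turn":[0,0,0]},{"claw":20,"travel":[0,3.2,0],"turn":[0,0,0]},{"claw":20,"travel":[0,3.2,0],"turn":[0,0,0]},{"claw":20,"travel":[0,2.8,0],"turn":[0,0,0]},{"claw":20,"travel":[0,1.5,0],"turn":[0,0,0]},{"claw":20,"travel":[0,0,0],"turn":[0,0,0]}]'
python3 - <<'E'
from h import *
t=slot(-.024); print(t, delta([t[0],t[1],.0735]))
c=vision.read_camera("wrist"); 
h=cv2.cvtColor(c["img"],cv2.COLOR_RGB2GRAY)
for x in(.072,.024): print(proj(c,[*slot(x)[:2],.075]))
hs=cv2.HoughCircles(cv2.GaussianBlur(h,(5,5),1),cv2.HOUGH_GRADIENT,1,30,param1=80,param2=18,minRadius=25,maxRadius=48)
for b in hs[0]:
    if abs(b[0]-275)<45 and b[1]<280: print(b,ray(c,b[0],b[1],.075))
cv2.imwrite("pics/w7.png",c["img"][:,:,::-1])
E
```

```text
clock: 30.35
ee_pos: [0.5587, 0.0617, 0.1668]
ee_rot: [3.14, -0.107, -0.001]
wrist_force: [0.3, -0.0, -0.6]
opening: 0.0395
gripper_force: 25.4
[0.55655547 0.06213074 0.0215    ] [-0.21 -0.03  9.33]
[277.53415511  54.38732453]
[277.52774718 147.02970675]
[274.5 147.5  37.2] [0.60429759 0.06057318 0.075     ]
[279.5 258.5  40.8] [0.53704944 0.06225013 0.075     ]
[278.5  55.5  37.3] [0.65176189 0.0551414  0.075     ]
```

Both placed tins are where they should be, at x .604 and .652. I'll lower the red one.

```bash
python3 -m inch '[{"claw":20,"travel":[-0.1,0,1],"turn":[0,0,0]},{"claw":20,"travel":[0,0,1.5],"turn":[0,0,0]},{"claw":20,"travel":[0,0,1.5],"turn":[0,0,0]},{"claw":20,"travel":[0,0,1.5],"turn":[0,0,0]},{"claw":20,"travel":[0,0,1.5],"turn":[0,0,0]},{"claw":20,"travel":[0,0,1],"turn":[0,0,0]},{"claw":20,"travel":[0,0,0.6],"turn":[0,0,0]},{"claw":20,"travel":[0,0,0.3],"turn":[0,0,0]},{"claw":20,"travel":[0,0,0.2],"turn":[0,0,0]},{"claw":20,"travel":[0,0,0],"turn":[0,0,0]}]'
python3 -m inch '[{"claw":20,"travel":[0,0,0.2],"turn":[0,0,0]},{"claw":20,"travel":[0,0,0.1],"turn":[0,0,0]},{"claw":20,"travel":[0,0,0],"turn":[0,0,0]}]'
```

```text
clock: 31.4
ee_pos: [0.5583, 0.0633, 0.0766]
ee_rot: [-3.14, 0.103, -0.001]
wrist_force: [0.1, 0.5, -0.3]
opening: 0.0393
gripper_force: 25.4
clock: 31.7
ee_pos: [0.558, 0.0633, 0.0733]
ee_rot: [-3.14, 0.103, -0.0]
wrist_force: [-0.7, 0.0, -0.3]
opening: 0.039
gripper_force: 25.4
```

```bash
python3 -m inch '[{"claw":20,"travel":[0,0,0.15],"turn":[0,0,0]},{"claw":20,"travel":[0,0,0],"turn":[0,0,0]}]'
python3 -m inch '[{"claw":50,"travel":[0,0,0],"turn":[0,0,0]},{"claw":58,"travel":[0,0,0],"turn":[0,0,0]},{"claw":58,"travel":[0,0,0],"turn":[0,0,0]},{"claw":58,"travel":[0,0,-1],"turn":[0,0,0]},{"claw":58,"travel":[0,0,-2],"turn":[0,0,0]},{"claw":58,"travel":[0,0,-3],"turn":[0,0,0]},{"claw":70,"travel":[0,0,-3],"turn":[0,0,0]},{"claw":75,"travel":[0,0,-1.5],"turn":[0,0,0]},{"claw":75,"travel":[0,0,0],"turn":[0,0,0]}]'
python3 - <<'E'
from h import *
print(delta([.4123,.3663,.175]))
E
```

```text
clock: 31.9
ee_pos: [0.5585, 0.0633, 0.0724]
ee_rot: [3.14, -0.103, 0.002]
wrist_force: [-0.6, -0.6, 1.6]
opening: 0.0392
gripper_force: 25.4
clock: 32.8
ee_pos: [0.5592, 0.0635, 0.18]
ee_rot: [-3.138, 0.103, -0.007]
wrist_force: [0.2, 0.1, 0.0]
opening: 0.0641
gripper_force: 0.0
[-16.64 -29.25   0.48]
```

```bash
python3 -m inch '[{"claw":75,"travel":[-1,-1.8,0],"turn":[0,0,0]},{"claw":75,"travel":[-1.6,-2.8,0],"turn":[0,0,0]},{"claw":75,"travel":[-1.6,-2.8,0],"turn":[0,0,0]},{"claw":75,"travel":[-1.6,-2.8,0],"turn":[0,0,0]},{"claw":75,"travel":[-1.6,-2.8,0],"turn":[0,0,0]},{"claw":75,"travel":[-1.6,-2.8,0],"turn":[0,0,0]},{"claw":75,"travel":[-1.6,-2.8,0],"turn":[0,0,0]},{"claw":75,"travel":[-1.6,-2.8,0],"turn":[0,0,0]},{"claw":75,"travel":[-1.6,-2.8,0],"turn":[0,0,0]},{"claw":75,"travel":[-1.6,-2.8,0],"turn":[0,0,0]},{"claw":75,"travel":[-1.2,-2.2,0],"turn":[0,0,0]},{"claw":75,"travel":[0,0,0],"turn":[0,0,0]}]'
python3 - <<'E'
from h import *
print(delta([.4123,.3663,.055]))
wl((.4123,.3663),"w8")
E
```

```text
clock: 34.0
ee_pos: [0.4098, 0.3672, 0.1747]
ee_rot: [3.138, -0.099, -0.003]
wrist_force: [-0.2, -0.8, 0.2]
opening: 0.0639
gripper_force: 0.0
[ 0.28  0.05 11.97]
expect [278.9 210.1] found [ 84.5 202.5  33.2] rad 30.9 world [0.4252 0.4906 0.061 ]
```

View pics/w8.png

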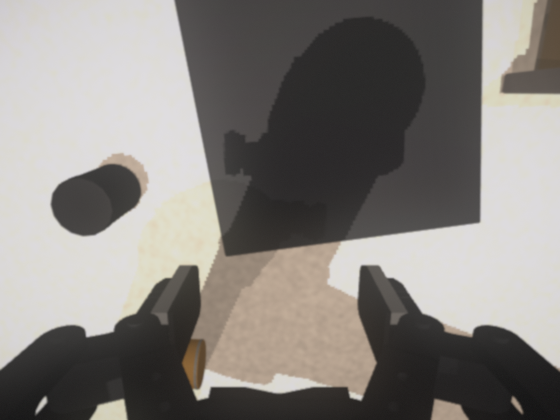

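The yellow tin was knocked. Its side shows at (195,365) behind the left finger, nearer the robot and off the board. The round dark object at (85,205) is the black look-alike. I'll back off upward and toward the base to see it.

```bash
python3 -m inch '[{"claw":75,"travel":[0,0,-2],"turn":[0,0,0]},{"claw":75,"travel":[-1,0,-2],"turn":[0,0,0]},{"claw":75,"travel":[-2,-0.5,-1],"turn":[0,0,0]},{"claw":75,"travel":[-2,-0.5,0],"turn":[0,0,0]},{"claw":75,"travel":[-2,-0.5,0],"turn":[0,0,0]},{"claw":75,"travel":[-1,-0.5,0],"turn":[0,0,0]},{"claw":75,"travel":[0,0,0],"turn":[0,0,0]},{"claw":75,"travel":[0,0,0],"turn":[0,0,0]}]'
python3 - <<'E'
from h import *
c=snap("wrist","w9"); pickle.dump(c,open("w9.pkl","wb"))
E
```

```text
clock: 34.85
ee_pos: [0.3334, 0.3904, 0.2264]
ee_rot: [3.139, -0.103, -0.0]
wrist_force: [-0.0, -0.1, -0.6]
opening: 0.0643
gripper_force: 0.0
```

View pics/w9.png

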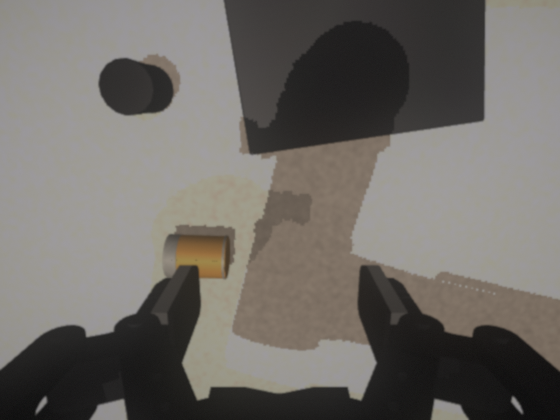

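The yellow tin lies on its side at about (197,256), axis along image x, lid on the left (163), base on the right (231). I will grip it near the lid end, lift it, tilt the tool outward to right it, and set it down. First I need its pose and the joint angles.

```bash
python3 - <<'E'
from h import *
c=pickle.load(open("w9.pkl","rb"))
im=c["img"].astype(int); m=((im[:,:,0]-im[:,:,2]>70)*255).astype(np.uint8); m[320:]=0
n,l,st,ce=cv2.connectedComponentsWithStats(m)
for i in range(1,n):
    if st[i,4]>300: print(st[i],ce[i]); ys,xs=np.where(l==i); print(cv2.minAreaRect(np.c_[xs,ys].astype(np.float32)))
for p in((164,256),(231,257)): print(p,ray(c,*p,.02).round(4),ray(c,*p,.035).round(4))
print("ctr",ray(c,197,256.5,.025), "black",ray(c,125,85,.055))
s=r.sense(); print(s["q"],s["ee_pos"])
E
```

```text
[ 177  245   44   32 1053] [201.08547009 259.00949668]
((198.62242126464844, 260.9189758300781), (44.452571868896484, 29.948230743408203), 3.3664605617523193)
(164, 256) [0.2709 0.5018 0.02  ] [0.2771 0.4964 0.035 ]
(231, 257) [0.2658 0.4392 0.02  ] [0.2722 0.4367 0.035 ]
ctr [0.27049569 0.46964654 0.025     ] black [0.42204872 0.49724348 0.055     ]
[ 1.25643235e+00 -1.93114354e-01 -1.89749794e-01  1.35506651e-04
 -1.57492063e+00  2.48097585e-01] [0.3336032  0.39038235 0.22644832]
```

The tin lies at (0.270, 0.469), about 15 cm from the black look-alike, with its axis along the bay's y and lid toward +y. Turn the tool 90° first.

```bash
python3 -m inch '[{"claw":75,"travel":[0,0,0],"turn":[0,0,-7.5]},{"claw":75,"travel":[0,0,0],"turn":[0,0,-7.5]},{"claw":75,"travel":[0,0,0],"turn":[0,0,-7.5]},{"claw":75,"travel":[0,0,0],"turn":[0,0,-7.5]},{"claw":75,"travel":[0,0,0],"turn":[0,0,-7.5]},{"claw":75,"travel":[0,0,0],"turn":[0,0,-7.5]},{"claw":75,"travel":[0,0,0],"turn":[0,0,-7.5]},{"claw":75,"travel":[0,0,0],"turn":[0,0,-7.5]},{"claw":75,"travel":[0,0,0],"turn":[0,0,-7.5]},{"claw":75,"travel":[0,0,0],"turn":[0,0,-7.5]},{"claw":75,"travel":[0,0,0],"turn":[0,0,-7.5]},{"claw":75,"travel":[0,0,0],"turn":[0,0,-7.5]}]'
python3 -m inch '[{"claw":75,"travel":[1.4,-1.1,1],"turn":[0,0,0]},{"claw":75,"travel":[1.4,-1.1,1],"turn":[0,0,0]},{"claw":75,"travel":[1.4,-1.1,1],"turn":[0,0,0]},{"claw":75,"travel":[1.4,-1.1,1],"turn":[0,0,0]},{"claw":75,"travel":[1.2,-1.1,1],"turn":[0,0,0]},{"claw":75,"travel":[0.6,-1.1,0],"turn":[0,0,0]},{"claw":75,"travel":[0,0,0],"turn":[0,0,0]}]'
python3 - <<'E'
from h import *
s=r.sense(); print(s["q"].round(3) if hasattr(s["q"],"round") else s["q"]); print(Rn.from_rotvec(s["ee_rot"]).as_matrix().round(3))
print(delta([.271,.483,.031]))
c=snap("wrist","w10"); pickle.dump(c,open("w10.pkl","wb"))
im=c["img"].astype(int); m=((im[:,:,0]-im[:,:,2]>70)*255).astype(np.uint8)
n,l,st,ce=cv2.connectedComponentsWithStats(m)
for i in range(1,n):
    if st[i,4]>200: print(st[i],ce[i])
E
```

```text
clock: 36.1
ee_pos: [0.3339, 0.3903, 0.2265]
ee_rot: [2.288, 2.152, -0.001]
wrist_force: [0.4, -0.7, -0.3]
opening: 0.0638
gripper_force: 0.0
clock: 36.8
ee_pos: [0.2707, 0.4698, 0.1764]
ee_rot: [2.291, 2.149, -0.001]
wrist_force: [0.2, -0.2, -0.4]
opening: 0.0639
gripper_force: 0.0
[ 1.419 -0.108 -0.205  0.    -1.475  1.659]
[[ 0.064  0.998 -0.   ]
 [ 0.998 -0.064 -0.001]
 [-0.001 -0.    -1.   ]]
[ 1.33 -0.05 14.54]
[260 183  39  22 684] [278.30847953 193.70321637]
```

View pics/w10.png

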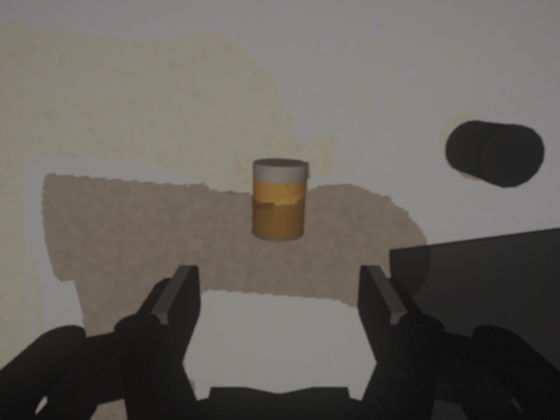

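The tin lies with its lid at the top (280,160) and base at (280,240), axis aligned with tool x. This was my last picture, so I use numbers from here.

```bash
python3 - <<'E'
from h import *
c=pickle.load(open("w10.pkl","rb"))
C=-c["R"].T@c["t"]; print("cam",C)
for p in((280,158),(280,240),(252,200),(307,200)):
    print(p,ray(c,*p,.02).round(4),ray(c,*p,.03).round(4),ray(c,*p,.04).round(4))
# hypothesis: lying cylinder, axis z=.02; project model corner points
a=np.array([.064,.998,0])
for y0 in(.46,.465,.47,.475):
    ctr=np.array([.2715,y0,.02]); 
    print(y0,"lid top",proj(c,ctr+a*.0275+[0,0,.02])[1].round(1),"lid mid",proj(c,ctr+a*.0275)[1].round(1),"base top",proj(c,ctr-a*.0275+[0,0,.02])[1].round(1),"base mid",proj(c,ctr-a*.0275)[1].round(1),"base bot",proj(c,ctr-a*.0275-[0,0,.02])[1].round(1),"col",proj(c,ctr)[0])
E
```

```text
cam [0.27457772 0.54179926 0.29509474]
(280, 158) [0.2728 0.4999 0.02  ] [0.2729 0.5015 0.03  ] [0.273 0.503 0.04 ]
(280, 240) [0.2688 0.4356 0.02  ] [0.269  0.4395 0.03  ] [0.2693 0.4433 0.04  ]
(252, 200) [0.2496 0.4694 0.02  ] [0.2505 0.472  0.03  ] [0.2514 0.4746 0.04  ]
(307, 200) [0.2913 0.4667 0.02  ] [0.2907 0.4695 0.03  ] [0.2901 0.4722 0.04  ]
0.46 lid top 180.3 lid mid 174.7 base top 253.7 base mid 243.6 base bot 234.7 col 281.49706910060917
0.465 lid top 173.2 lid mid 168.0 base top 247.4 base mid 237.6 base bot 229.1 col 281.09654287909797
0.47 lid top 166.0 lid mid 161.3 base top 241.0 base mid 231.6 base bot 223.4 col 280.69200217888573
0.475 lid top 158.7 lid mid 154.5 base top 234.5 base mid 225.6 base bot 217.7 col 280.28338634022987
```

```bash
python3 -m inch '[{"claw":75,"travel":[0.7,0,1],"turn":[0,0,0]},{"claw":75,"travel":[0.8,0,2],"turn":[0,0,0]},{"claw":75,"travel":[0,0,2],"turn":[0,0,0]},{"claw":75,"travel":[0,0,2],"turn":[0,0,0]},{"claw":75,"travel":[0,0,2],"turn":[0,0,0]},{"claw":75,"travel":[0,0,2],"turn":[0,0,0]},{"claw":75,"travel":[0,0,1.5],"turn":[0,0,0]},{"claw":75,"travel":[0,0,1],"turn":[0,0,0]},{"claw":75,"travel":[0,0,0.5],"turn":[0,0,0]},{"claw":75,"travel":[0,0,0.2],"turn":[0,0,0]},{"claw":75,"travel":[0,0,0],"turn":[0,0,0]}]'
python3 - <<'E'
from h import *
print(delta([.2715,.4845,.031]))
E
```

```text
clock: 37.95
ee_pos: [0.2732, 0.4842, 0.0352]
ee_rot: [-2.293, -2.147, -0.001]
wrist_force: [-0.5, 0.5, 0.7]
opening: 0.0639
gripper_force: 0.0
[ 0.02 -0.17  0.42]
```

```bash
python3 -m inch '[{"claw":75,"travel":[0,-0.2,0.2],"turn":[0,0,0]},{"claw":60,"travel":[0,0,0.2],"turn":[0,0,0]},{"claw":50,"travel":[0,0,0],"turn":[0,0,0]},{"claw":20,"travel":[0,0,0],"turn":[0,0,0]},{"claw":20,"travel":[0,0,0],"turn":[0,0,0]},{"claw":20,"travel":[0,0,0],"turn":[0,0,0]}]' 35
python3 -m inch '[{"claw":20,"travel":[0,0,-1],"turn":[0,0,0]},{"claw":20,"travel":[0,0,-2],"turn":[0,0,0]},{"claw":20,"travel":[0,0,-3],"turn":[0,0,0]},{"claw":20,"travel":[0,0,-3],"turn":[0,0,0]},{"claw":20,"travel":[0,0,-3],"turn":[0,0,0]},{"claw":20,"travel":[0,0,-3],"turn":[0,0,0]},{"claw":20,"travel":[0,0,0],"turn":[0,0,0]}]'
```

```text
clock: 38.55
ee_pos: [0.2711, 0.4842, 0.031]
ee_rot: [-2.293, -2.147, -0.001]
wrist_force: [-0.6, 0.4, 1.8]
opening: 0.0386
gripper_force: 35.2
clock: 39.25
ee_pos: [0.2721, 0.4856, 0.1869]
ee_rot: [-2.291, -2.145, -0.012]
wrist_force: [-0.5, 0.4, -0.2]
opening: 0.0386
gripper_force: 35.3
```

```bash
python3 -m inch '[{"claw":20,"travel":[0,0,0],"turn":[0,5,0]},{"claw":20,"travel":[0,0,0],"turn":[0,5,0]},{"claw":20,"travel":[0,0,0],"turn":[0,5,0]},{"claw":20,"travel":[0,0,0],"turn":[0,5,0]},{"claw":20,"travel":[0,0,0],"turn":[0,5,0]},{"claw":20,"travel":[0,0,0],"turn":[0,5,0]},{"claw":20,"travel":[0,0,0],"turn":[0,5,0]},{"claw":20,"travel":[0,0,0],"turn":[0,5,0]},{"claw":20,"travel":[0,0,0],"turn":[0,0,0]}]'
python3 - <<'E'
from h import *
s=r.sense(); print(np.round(s["q"],3)); print(Rn.from_rotvec(s["ee_rot"]).as_matrix().round(3))
E
```

```text
clock: 40.15
ee_pos: [0.2707, 0.4824, 0.1792]
ee_rot: [-1.884, -1.762, -0.684]
wrist_force: [0.0, 0.3, -0.8]
opening: 0.0389
gripper_force: 35.3
[ 1.363 -0.6   -0.661 -0.125 -0.821  1.764]
[[ 0.052  0.998  0.042]
 [ 0.764 -0.066  0.641]
 [ 0.643 -0.001 -0.766]]
```

```bash
python3 -m inch '[{"claw":20,"travel":[1.5,0,1.3],"turn":[0,0,0]},{"claw":20,"travel":[1.5,0,1.3],"turn":[0,0,0]},{"claw":20,"travel":[1.5,0,1.3],"turn":[0,0,0]},{"claw":20,"travel":[1.5,0,1.3],"turn":[0,0,0]},{"claw":20,"travel":[0,0,0],"turn":[0,5,0]},{"claw":20,"travel":[0,0,0],"turn":[0,5,0]},{"claw":20,"travel":[0,0,0],"turn":[0,5,0]},{"claw":20,"travel":[0,0,0],"turn":[0,5,0]},{"claw":20,"travel":[0,0,0],"turn":[0,5,0]},{"claw":20,"travel":[0,0,0],"turn":[0,5,0]},{"claw":20,"travel":[0,0,0],"turn":[0,0,0]}]'
python3 - <<'E'
from h import *
s=r.sense(); print(np.round(s["q"],3)); print(Rn.from_rotvec(s["ee_rot"]).as_matrix().round(3))
E
```

```text
clock: 41.25
ee_pos: [0.277, 0.5607, 0.1744]
ee_rot: [-1.557, -1.449, -1.023]
wrist_force: [0.6, -1.2, -0.7]
opening: 0.039
gripper_force: 35.5
[ 1.161 -0.48  -0.597 -0.834 -0.438  2.486]
[[ 0.034  0.998  0.057]
 [ 0.387 -0.065  0.92 ]
 [ 0.921 -0.009 -0.389]]
```

```bash
python3 -m inch '[{"claw":20,"travel":[0,0,0],"turn":[-4.2,0,1.8]},{"claw":20,"travel":[0,0,0],"turn":[-4.2,0,1.8]},{"claw":20,"travel":[0,0,0],"turn":[-4.2,0,1.8]},{"claw":20,"travel":[0,0,0],"turn":[-4.2,0,1.8]},{"claw":20,"travel":[-1,0,0.4],"turn":[0,0,0]},{"claw":20,"travel":[-1,0,0.4],"turn":[0,0,0]},{"claw":20,"travel":[-1,0,0.4],"turn":[0,0,0]},{"claw":20,"travel":[-1,0,0.4],"turn":[0,0,0]},{"claw":20,"travel":[0,0,0],"turn":[0,0,0]}]'
python3 - <<'E'
from h import *
s=r.sense(); print(np.round(s["q"],3)); R=Rn.from_rotvec(s["ee_rot"]).as_matrix(); print(R.round(3))
for n in("side","top"):
    c=vision.read_camera(n); im=c["img"].astype(int); m=((im[:,:,0]-im[:,:,2]>35)&(im[:,:,1]-im[:,:,2]>10)*1).astype(np.uint8)
    g=s["ee_pos"]+R[:,2]*.006; e=proj(c,g); print(n,"grasp px",e, "axis px",proj(c,g-R[:,0]*.04)-e)
    l_n,l,st,ce=cv2.connectedComponentsWithStats(m)
    for i in range(1,l_n):
        if st[i,4]>40 and np.hypot(*(ce[i]-e))<60:
            ys,xs=np.where(l==i); print(st[i],ce[i],cv2.minAreaRect(np.c_[xs,ys].astype(np.float32)))
E
```

```text
clock: 42.15
ee_pos: [0.3351, 0.5368, 0.1158]
ee_rot: [-1.743, -1.326, -1.077]
wrist_force: [1.3, -0.7, -1.3]
opening: 0.039
gripper_force: 35.7
[ 1.152 -0.411 -0.666 -0.755 -0.253  2.349]
[[ 0.136  0.969  0.206]
 [ 0.4   -0.244  0.884]
 [ 0.906 -0.038 -0.421]]
side grasp px [ 99.79500423 160.6445596 ] axis px [ 2.18976229 14.20424704]
top grasp px [114.45302913 296.93393344] axis px [10.23662907  0.99308788]
[115 292  12  13  99] [121.12121212 298.8989899 ] ((121.362060546875, 299.3448486328125), (9.841852188110352, 13.370063781738281), 21.801410675048828)
```

```bash
python3 -m inch '[{"claw":20,"travel":[1,0,-2],"turn":[0,0,0]},{"claw":20,"travel":[1,0,-2.5],"turn":[0,0,0]},{"claw":20,"travel":[1,0,-2.5],"turn":[0,0,0]},{"claw":20,"travel":[1,0,-2],"turn":[0,-3,0]},{"claw":20,"travel":[0,0,0],"turn":[0,-6,0]},{"claw":20,"travel":[0,0,0],"turn":[0,-6,0]},{"claw":20,"travel":[0,0,0],"turn":[0,-6,0]},{"claw":20,"travel":[0,0,0],"turn":[0,-6,0]},{"claw":20,"travel":[0,0,0],"turn":[0,-6,0]},{"claw":20,"travel":[0,0,0],"turn":[0,-6,0]},{"claw":20,"travel":[0,0,0],"turn":[0,-6,0]},{"claw":20,"travel":[0,0,0],"turn":[0,-6,0]}]'
python3 -m inch '[{"claw":20,"travel":[0,0,0],"turn":[0,-6,0]},{"claw":20,"travel":[0,0,0],"turn":[0,-6,0]},{"claw":20,"travel":[0,0,0],"turn":[0,0,0]}]'
python3 - <<'E'
from h import *
s=r.sense(); print(np.round(s["q"],3)); R=Rn.from_rotvec(s["ee_rot"]).as_matrix(); print(R.round(3))
E
```

```text
clock: 43.45
ee_pos: [0.3247, 0.4779, 0.1848]
ee_rot: [-2.338, -1.808, -0.258]
wrist_force: [0.7, -0.7, -1.7]
opening: 0.0384
gripper_force: 35.8
clock: 43.75
ee_pos: [0.3246, 0.4789, 0.1819]
ee_rot: [-2.446, -1.899, -0.01]
wrist_force: [-0.1, 0.6, -1.9]
opening: 0.0385
gripper_force: 35.8
[ 1.302 -0.029 -0.109 -0.032 -1.459  1.592]
[[ 0.248  0.968 -0.023]
 [ 0.968 -0.247  0.039]
 [ 0.032 -0.032 -0.999]]
```

```bash
python3 -m inch '[{"claw":20,"travel":[0,0,-0.2],"turn":[0,0,7.5]},{"claw":20,"travel":[0,0,-0.2],"turn":[0,0,7.5]},{"claw":20,"travel":[0,0,-0.2],"turn":[0,0,7.5]},{"claw":20,"travel":[0,0,-0.2],"turn":[0,0,7.5]},{"claw":20,"travel":[0,0,-0.2],"turn":[0,0,7.5]},{"claw":20,"travel":[0,0,-0.2],"turn":[0,0,7.5]},{"claw":20,"travel":[0,0,0],"turn":[0,0,7.5]},{"claw":20,"travel":[0,0,0],"turn":[0,0,7.5]},{"claw":20,"travel":[0,0,0],"turn":[0,0,7.5]},{"claw":20,"travel":[0,0,0],"turn":[0,0,7.5]},{"claw":20,"travel":[0,0,0],"turn":[0,0,7.5]},{"claw":20,"travel":[0,0,0],"turn":[0,0,7.5]}]'
python3 -m inch '[{"claw":20,"travel":[0,0,0],"turn":[0,0,7.5]},{"claw":20,"travel":[0,0,0],"turn":[0,0,7.5]},{"claw":20,"travel":[0,0,0],"turn":[0,0,7.5]},{"claw":20,"travel":[0,0,0],"turn":[0,0,7.5]},{"claw":20,"travel":[0,0,0],"turn":[0,0,7.5]},{"claw":20,"travel":[0,0,0],"turn":[0,0,7.5]},{"claw":20,"travel":[0,0,0],"turn":[0,0,7.5]},{"claw":20,"travel":[0,0,0],"turn":[0,0,7.5]},{"claw":20,"travel":[0,0,0],"turn":[0,0,7.5]},{"claw":20,"travel":[0,0,0],"turn":[0,0,7.5]},{"claw":20,"travel":[0,0,0],"turn":[0,0,7.5]},{"claw":20,"travel":[0,0,0],"turn":[0,0,7.5]}]'
python3 -m inch '[{"claw":20,"travel":[1.7,0.3,0],"turn":[0,0,0]},{"claw":20,"travel":[1.7,0.3,0],"turn":[0,0,0]},{"claw":20,"travel":[1.7,0.3,0],"turn":[0,0,0]},{"claw":20,"travel":[1.7,0.3,0],"turn":[0,0,0]},{"claw":20,"travel":[1.7,0.3,0],"turn":[0,0,0]},{"claw":20,"travel":[1.7,0.3,0],"turn":[0,0,0]},{"claw":20,"travel":[1.7,0.3,0],"turn":[0,0,0]},{"claw":20,"travel":[1.7,0.3,0],"turn":[0,0,0]},{"claw":20,"travel":[1.7,0.3,0],"turn":[0,0,0]},{"claw":20,"travel":[0,0,0],"turn":[0,0,0]}]'
python3 - <<'E'
from h import *
s=r.sense(); print(np.round(s["q"],3)); R=Rn.from_rotvec(s["ee_rot"]).as_matrix(); print(R.round(3))
E
```

```text
clock: 44.95
ee_pos: [0.3247, 0.4769, 0.1959]
ee_rot: [-3.072, 0.396, 0.042]
wrist_force: [1.1, -0.1, -0.8]
opening: 0.039
gripper_force: 35.6
clock: 46.15
ee_pos: [0.3247, 0.4768, 0.1959]
ee_rot: [-1.912, 2.477, 0.079]
wrist_force: [0.3, -0.1, -1.5]
opening: 0.0391
gripper_force: 35.6
clock: 47.15
ee_pos: [0.2607, 0.3344, 0.1914]
ee_rot: [-1.918, 2.471, 0.081]
wrist_force: [0.6, 0.2, -1.7]
opening: 0.0385
gripper_force: 35.7
[ 1.363 -0.479 -0.461 -0.031 -1.546 -1.614]
[[-0.248 -0.968 -0.022]
 [-0.968  0.247  0.049]
 [-0.042  0.033 -0.999]]
```

```bash
python3 -m inch '[{"claw":20,"travel":[0,0,0],"turn":[0,5,0]},{"claw":20,"travel":[0,0,0],"turn":[0,6,0]},{"claw":20,"travel":[0,0,0],"turn":[0,6,0]},{"claw":20,"travel":[0,0,0],"turn":[0,6,0]},{"claw":20,"travel":[0,0,0],"turn":[0,6,0]},{"claw":20,"travel":[0,0,0],"turn":[0,6,0]},{"claw":20,"travel":[0,0,0],"turn":[0,6,0]},{"claw":20,"travel":[0,0,0],"turn":[0,5,0]},{"claw":20,"travel":[0,0,0],"turn":[0,0,0]}]'
python3 - <<'E'
from h import *
s=r.sense(); print(np.round(s["q"],3)); R=Rn.from_rotvec(s["ee_rot"]).as_matrix(); print(R.round(3))
E
```

```text
clock: 48.05
ee_pos: [0.2604, 0.3358, 0.1874]
ee_rot: [1.519, -1.925, 0.579]
wrist_force: [0.2, -0.6, -1.3]
opening: 0.0385
gripper_force: 35.8
[ 1.353  0.181 -0.037 -0.053 -2.123 -1.597]
[[-0.154 -0.969 -0.194]
 [-0.701  0.245 -0.669]
 [ 0.696  0.033 -0.717]]
```

```bash
python3 -m inch '[{"claw":20,"travel":[0,0,0],"turn":[0,6,0]},{"claw":20,"travel":[0,0,0],"turn":[0,6,0]},{"claw":20,"travel":[0,0,0],"turn":[0,6,0]},{"claw":20,"travel":[0,0,0],"turn":[0,6,0]},{"claw":20,"travel":[0,0,0],"turn":[0,4,0]},{"claw":20,"travel":[0,0,0],"turn":[0,0,0]}]'
python3 - <<'E'
from h import *
s=r.sense(); print(np.round(s["q"],3)); R=Rn.from_rotvec(s["ee_rot"]).as_matrix(); print(R.round(3))
E
```

```text
clock: 48.65
ee_pos: [0.2602, 0.335, 0.1881]
ee_rot: [1.237, -1.548, 0.857]
wrist_force: [0.4, 0.4, -1.3]
opening: 0.0393
gripper_force: 35.8
[ 1.356  0.476  0.086 -0.064 -2.435 -1.597]
[[-0.044 -0.969 -0.243]
 [-0.308  0.245 -0.919]
 [ 0.95   0.034 -0.31 ]]
```

```bash
python3 -m inch '[{"claw":20,"travel":[-1.2,0,0.4],"turn":[0,0,0]},{"claw":20,"travel":[-1.2,0,0.4],"turn":[0,0,0]},{"claw":20,"travel":[-1.2,0,0.4],"turn":[0,0,0]},{"claw":20,"travel":[-1.2,0,0.4],"turn":[0,0,0]},{"claw":20,"travel":[-1.2,0,0.4],"turn":[0,0,0]},{"claw":20,"travel":[-1.2,0,0.4],"turn":[0,0,0]},{"claw":20,"travel":[-1.2,0,0.4],"turn":[0,0,0]},{"claw":20,"travel":[-1.2,0,0.4],"turn":[0,0,0]},{"claw":20,"travel":[-1.2,0,0.4],"turn":[0,0,0]},{"claw":20,"travel":[0,0,0],"turn":[0,0,0]}]'
python3 - <<'E'
from h import *
s=r.sense(); print(np.round(s["q"],3)); R=Rn.from_rotvec(s["ee_rot"]).as_matrix(); print(R.round(3))
E
```

```text
clock: 49.65
ee_pos: [0.2556, 0.3349, 0.0742]
ee_rot: [1.236, -1.545, 0.855]
wrist_force: [-0.0, -1.3, -1.1]
opening: 0.0388
gripper_force: 35.8
[ 1.362  0.61   0.039 -0.063 -2.257 -1.587]
[[-0.041 -0.969 -0.245]
 [-0.307  0.245 -0.919]
 [ 0.951  0.037 -0.308]]
```

```bash
python3 -m inch '[{"claw":20,"travel":[-1,0,0.3],"turn":[0,3,0]},{"claw":20,"travel":[-0.7,0,0.2],"turn":[0,3,0]},{"claw":20,"travel":[-0.4,0,0.1],"turn":[0,0,0]},{"claw":20,"travel":[0,0,0],"turn":[0,0,0]},{"claw":20,"travel":[0,0,0],"turn":[0,0,0]}]'
python3 -m inch '[{"claw":20,"travel":[-0.3,0,0.1],"turn":[0,0,0]},{"claw":20,"travel":[0,0,0],"turn":[0,0,0]}]'
```

```text
clock: 50.15
ee_pos: [0.2555, 0.3363, 0.055]
ee_rot: [1.177, -1.466, 0.904]
wrist_force: [0.1, 0.2, -0.9]
opening: 0.0389
gripper_force: 35.8
clock: 50.35
ee_pos: [0.255, 0.3356, 0.0514]
ee_rot: [1.176, -1.465, 0.903]
wrist_force: [0.4, -0.5, -1.5]
opening: 0.0386
gripper_force: 35.8
```

```bash
python3 -m inch '[{"claw":20,"travel":[-0.2,0,0.05],"turn":[0,0,0]},{"claw":20,"travel":[0,0,0],"turn":[0,0,0]}]'
python3 -m inch '[{"claw":20,"travel":[-0.2,0,0.05],"turn":[0,0,0]},{"claw":20,"travel":[0,0,0],"turn":[0,0,0]}]'
python3 -m inch '[{"claw":20,"travel":[-0.2,0,0.05],"turn":[0,0,0]},{"claw":20,"travel":[0,0,0],"turn":[0,0,0]}]'
```

```text
clock: 50.55
ee_pos: [0.2549, 0.3354, 0.049]
ee_rot: [1.175, -1.464, 0.904]
wrist_force: [-0.5, -0.4, -1.5]
opening: 0.0392
gripper_force: 35.8
clock: 50.75
ee_pos: [0.2548, 0.3354, 0.0469]
ee_rot: [1.175, -1.463, 0.905]
wrist_force: [1.2, -0.8, -1.6]
opening: 0.0391
gripper_force: 35.8
clock: 50.95
ee_pos: [0.2549, 0.3356, 0.0464]
ee_rot: [1.174, -1.462, 0.906]
wrist_force: [-1.8, 0.9, 5.9]
opening: 0.0389
gripper_force: 36.1
```

```bash
python3 -m inch '[{"claw":48,"travel":[0.1,0,0],"turn":[0,0,0]},{"claw":52,"travel":[0,0,0],"turn":[0,0,0]},{"claw":60,"travel":[0,0,0],"turn":[0,0,0]},{"claw":75,"travel":[0,0,0],"turn":[0,0,0]},{"claw":75,"travel":[0,0,0],"turn":[0,0,0]},{"claw":75,"travel":[0,0,-0.5],"turn":[0,0,0]},{"claw":75,"travel":[0,0,-1],"turn":[0,0,0]},{"claw":75,"travel":[0,0,-1.5],"turn":[0,0,0]},{"claw":75,"travel":[0,0,-2],"turn":[0,0,0]},{"claw":75,"travel":[0,0,-2],"turn":[0,0,0]},{"claw":75,"travel":[0,0,-2],"turn":[0,0,0]},{"claw":75,"travel":[0,0,0],"turn":[0,0,0]}]'
python3 -m inch '[{"claw":75,"travel":[1.5,0,-1],"turn":[0,0,0]},{"claw":75,"travel":[2,0,-0.5],"turn":[0,0,0]},{"claw":75,"travel":[2,0,-0.5],"turn":[0,0,0]},{"claw":75,"travel":[2,0,-0.5],"turn":[0,0,0]},{"claw":75,"travel":[2,0,-0.5],"turn":[0,0,0]},{"claw":75,"travel":[2,0,-0.5],"turn":[0,0,0]},{"claw":75,"travel":[0,0,0],"turn":[0,-5,0]},{"claw":75,"travel":[0,0,0],"turn":[0,-6,0]},{"claw":75,"travel":[0,0,0],"turn":[0,-6,0]},{"claw":75,"travel":[0,0,0],"turn":[0,-6,0]},{"claw":75,"travel":[0,0,0],"turn":[0,-6,0]},{"claw":75,"travel":[0,0,0],"turn":[0,0,0]}]'
cat >> h.py <<'E'
def yel(c,lo=35):
    im=c["img"].astype(int); m=((im[:,:,0]-im[:,:,2]>lo)&(im[:,:,0]>im[:,:,1]+8)).astype(np.uint8)
    n,l,st,ce=cv2.connectedComponentsWithStats(m); out=[]
    for i in range(1,n):
        if st[i,4]>40: ys,xs=np.where(l==i); out.append((st[i].tolist(),ce[i].round(1).tolist(),cv2.minAreaRect(np.c_[xs,ys].astype(np.float32))))
    return out
E
python3 - <<'E'
from h import *
s=r.sense(); print(np.round(s["q"],3)); R=Rn.from_rotvec(s["ee_rot"]).as_matrix(); print(R.round(3))
for n in("wrist","side","top"):
    c=vision.read_camera(n); print(n,"base",proj(c,[.255,.335,0]).round(1),"lid",proj(c,[.255,.335,.055]).round(1),"mid",proj(c,[.255,.335,.027]).round(1)); 
    for o in yel(c): print(o)
    pickle.dump(c,open("y_"+n+".pkl","wb"))
E
```

```text
clock: 52.15
ee_pos: [0.2775, 0.422, 0.0651]
ee_rot: [1.177, -1.465, 0.904]
wrist_force: [0.1, 0.8, 0.0]
opening: 0.0643
gripper_force: 0.0
clock: 53.35
ee_pos: [0.2843, 0.4289, 0.1897]
ee_rot: [1.48, -1.869, 0.623]
wrist_force: [-1.2, -0.5, 1.5]
opening: 0.0642
gripper_force: 0.0
[ 1.348  0.467  0.29  -0.054 -2.236 -1.594]
[[-0.137 -0.969 -0.206]
 [-0.652  0.245 -0.718]
 [ 0.746  0.036 -0.665]]
wrist base [276.7 267.9] lid [278.9 240.7] mid [277.7 255.5]
side base [105.9 236.7] lid [102.7 218.4] mid [104.4 227.8]
([124, 99, 19, 18, 148], [130.7, 105.1], ((130.92352294921875, 105.49412536621094), (12.148106575012207, 18.764484405517578), 49.398704528808594))
([264, 160, 154, 112, 7936], [347.5, 212.2], ((334.46685791015625, 210.3755340576172), (88.571533203125, 167.41629028320312), 75.0685806274414))
([96, 223, 18, 18, 224], [104.4, 232.2], ((104.39199829101562, 232.156005859375), (15.652478218078613, 16.27857780456543), 79.69515228271484))
([255, 228, 16, 14, 162], [261.8, 234.2], ((262.5, 234.5), (13.0, 15.0), 90.0))
([399, 260, 35, 39, 948], [414.7, 281.1], ((415.0989685058594, 280.4462890625), (31.571998596191406, 36.3535041809082), 10.124671936035156))
top base [194.3 320.9] lid [190.4 323.3] mid [192.4 322. ]
([242, 91, 90, 92, 4114], [280.7, 129.0], ((286.81610107421875, 136.51715087890625), (85.47724914550781, 89.76535034179688), 4.5377726554870605))
([284, 139, 46, 27, 760], [311.5, 153.2], ((307.421142578125, 152.0952911376953), (44.55533218383789, 24.5242977142334), 5.90614128112793))
```

The side view shows the yellow body blob at (104,232), 18×18 px, where an upright tin at (.255,.335) should appear (104,228). I'll level the tool, turn back to the drawer's yaw, and check the lid.

```bash
python3 -m inch '[{"claw":75,"travel":[0,0,0],"turn":[0,-6,0]},{"claw":75,"travel":[0,0,0],"turn":[0,-6,0]},{"claw":75,"travel":[0,0,0],"turn":[0,-6,0]},{"claw":75,"travel":[0,0,0],"turn":[0,-6,0]},{"claw":75,"travel":[0,0,0],"turn":[0,-6,0]},{"claw":75,"travel":[0,0,0],"turn":[0,-6,0]},{"claw":75,"travel":[0,0,0],"turn":[0,-5.7,0]},{"claw":75,"travel":[0,0,0],"turn":[-2,0,0]},{"claw":75,"travel":[0,0,0],"turn":[0,0,-7.5]},{"claw":75,"travel":[0,0,0],"turn":[0,0,-7.5]},{"claw":75,"travel":[0,0,0],"turn":[0,0,-7.5]},{"claw":75,"travel":[0,0,0],"turn":[0,0,-7.5]}]'
python3 -m inch '[{"claw":75,"travel":[0,0,0],"turn":[0,0,-7.5]},{"claw":75,"travel":[0,0,0],"turn":[0,0,-7.5]},{"claw":75,"travel":[0,0,0],"turn":[0,0,-7.5]},{"claw":75,"travel":[0,0,0],"turn":[0,0,-7.5]},{"claw":75,"travel":[0,0,0],"turn":[0,0,-7.5]},{"claw":75,"travel":[0,0,0],"turn":[0,0,-7.5]},{"claw":75,"travel":[0,0,0],"turn":[0,0,-7.5]},{"claw":75,"travel":[0,0,0],"turn":[0,0,-7.5]},{"claw":75,"travel":[0,0,0],"turn":[0,0,0]}]'
python3 - <<'E'
from h import *
s=r.sense(); print(np.round(s["q"],3),s["ee_pos"]); R=Rn.from_rotvec(s["ee_rot"]).as_matrix(); print(R.round(4), "yaw",np.degrees(np.arctan2(R[1,0],R[0,0])))
z=np.array([0,0,-1.]); e=np.degrees(np.cross(R.T@np.array(R[:,2]),R.T@z)); print("tilt fix deg (tool)",e.round(2))
c=pickle.load(open("y_side.pkl","rb")); print(c["img"][210:244:2,104].tolist())
E
```

```text
clock: 54.7
ee_pos: [0.2834, 0.4285, 0.1826]
ee_rot: [2.392, -1.799, -0.024]
wrist_force: [-0.2, 1.0, 0.1]
opening: 0.0641
gripper_force: 0.0
clock: 55.6
ee_pos: [0.2834, 0.4286, 0.1828]
ee_rot: [2.996, -0.371, -0.133]
wrist_force: [0.1, 0.4, -0.2]
opening: 0.064
gripper_force: 0.0
[ 1.329 -0.059 -0.127 -0.073 -1.632 -0.004] [0.28340699 0.42859951 0.18278348]
[[ 0.9661 -0.2373 -0.1017]
 [-0.2479 -0.9627 -0.1082]
 [-0.0722  0.1297 -0.9889]] yaw -14.389170134410739
tilt fix deg (tool) [ 7.43  4.14 -0.  ]
[[101, 95, 86], [128, 119, 108], [140, 134, 125], [163, 161, 152], [158, 156, 148], [162, 159, 151], [127, 125, 118], [87, 86, 81], [98, 81, 57], [113, 83, 35], [112, 81, 33], [113, 84, 35], [114, 83, 34], [113, 82, 32], [111, 81, 28], [115, 100, 77], [188, 195, 180]]
```

The side-camera column shows a bright lid at rows 214–222 above yellow at 226–238, so the tin stands upright. Level the tool and move over it.

```bash
python3 -m inch '[{"claw":75,"travel":[0,0,0],"turn":[3.7,2.05,0]},{"claw":75,"travel":[0,0,0],"turn":[3.7,2.05,0]},{"claw":75,"travel":[0,0,0],"turn":[0,0,-5.25]},{"claw":75,"travel":[0,0,0],"turn":[0,0,-5.25]},{"claw":75,"travel":[-0.5,1.9,0],"turn":[0,0,0]},{"claw":75,"travel":[-0.5,1.9,0],"turn":[0,0,0]},{"claw":75,"travel":[-0.4,1.9,0],"turn":[0,0,0]},{"claw":75,"travel":[-0.4,1.9,0],"turn":[0,0,0]},{"claw":75,"travel":[-0.4,1.9,0],"turn":[0,0,0]},{"claw":75,"travel":[0,0,0],"turn":[0,0,0]},{"claw":75,"travel":[0,0,0],"turn":[0,0,0]}]'
sed -i 's/\.061/ZL/g; /^import pickle/a ZL=.061' h.py
python3 - <<'E'
import h; h.ZL=.055
from h import *
s=r.sense(); R=Rn.from_rotvec(s["ee_rot"]).as_matrix(); print(s["ee_pos"],R.round(3).tolist())
print(delta([.255,.335,.049]))
wl((.255,.335),"w12")
c=vision.read_camera("wrist"); print([(o[0],o[1]) for o in yel(c,50)])
E
```

```text
clock: 56.7
ee_pos: [0.2556, 0.3356, 0.1838]
ee_rot: [-3.137, 0.105, -0.0]
wrist_force: [-0.4, 1.5, 0.2]
opening: 0.0637
gripper_force: 0.0
[0.25559354 0.33559566 0.18383818] [[0.998, -0.067, 0.0], [-0.067, -0.998, 0.003], [0.0, -0.003, -1.0]]
[-0.06  0.1  13.48]
expect [279.6 208.5] found [282.5 213.5  30.2] rad 29.1 world [0.2512 0.3332 0.055 ]
[]
```

The lid is found at (.2512,.3332). Descend and grip.

```bash
python3 -m inch '[{"claw":75,"travel":[-0.4,0.2,2],"turn":[0,0,0]},{"claw":75,"travel":[0,0,2],"turn":[0,0,0]},{"claw":75,"travel":[0,0,2],"turn":[0,0,0]},{"claw":75,"travel":[0,0,2],"turn":[0,0,0]},{"claw":75,"travel":[0,0,2],"turn":[0,0,0]},{"claw":75,"travel":[0,0,2],"turn":[0,0,0]},{"claw":75,"travel":[0,0,1],"turn":[0,0,0]},{"claw":75,"travel":[0,0,0.4],"turn":[0,0,0]},{"claw":75,"travel":[0,0,0],"turn":[0,0,0]}]'
python3 - <<'E'
from h import *
print(delta([.2515,.333,.049]))
E
```

```text
clock: 57.7
ee_pos: [0.2518, 0.3344, 0.0501]
ee_rot: [-3.137, 0.102, -0.001]
wrist_force: [-0.1, 0.5, 1.1]
opening: 0.064
gripper_force: 0.0
[-0.02  0.14  0.11]
```

```bash
python3 -m inch '[{"claw":60,"travel":[0,0.1,0.1],"turn":[0,0,0]},{"claw":50,"travel":[0,0,0],"turn":[0,0,0]},{"claw":20,"travel":[0,0,0],"turn":[0,0,0]},{"claw":20,"travel":[0,0,0],"turn":[0,0,0]},{"claw":20,"travel":[0,0,0],"turn":[0,0,0]}]' 25
python3 -m inch '[{"claw":20,"travel":[0,0,-1],"turn":[0,0,0]},{"claw":20,"travel":[0,0,-2],"turn":[0,0,0]},{"claw":20,"travel":[0,0,-2],"turn":[0,0,0]},{"claw":20,"travel":[0,0,-2],"turn":[0,0,0]},{"claw":20,"travel":[0,0,-2],"turn":[0,0,0]},{"claw":20,"travel":[0,0,-2],"turn":[0,0,0]},{"claw":20,"travel":[0,0,-1],"turn":[0,0,0]},{"claw":20,"travel":[0,0,0],"turn":[0,0,0]}]'
python3 - <<'E'
from h import *
t=slot(-.072); print(t, delta([t[0],t[1],.17]))
E
```

```text
clock: 58.2
ee_pos: [0.2518, 0.3338, 0.05]
ee_rot: [-3.135, 0.101, -0.002]
wrist_force: [-1.0, -0.4, 4.4]
opening: 0.0391
gripper_force: 25.3
clock: 59.0
ee_pos: [0.2516, 0.3334, 0.1705]
ee_rot: [-3.134, 0.101, -0.002]
wrist_force: [-0.2, 0.4, -1.1]
opening: 0.0392
gripper_force: 25.5
[0.5086664  0.06539223 0.0215    ] [27.38 25.09 -0.08]
```

```bash
python3 -m inch '[{"claw":20,"travel":[1.5,1.4,0],"turn":[0,0,0]},{"claw":20,"travel":[2.4,2.2,0],"turn":[0,0,0]},{"claw":20,"travel":[2.4,2.2,0],"turn":[0,0,0]},{"claw":20,"travel":[2.4,2.2,0],"turn":[0,0,0]},{"claw":20,"travel":[2.4,2.2,0],"turn":[0,0,0]},{"claw":20,"travel":[2.4,2.2,0],"turn":[0,0,0]},{"claw":20,"travel":[2.4,2.2,0],"turn":[0,0,0]},{"claw":20,"travel":[2.4,2.2,0],"turn":[0,0,0]},{"claw":20,"travel":[2.4,2.2,0],"turn":[0,0,0]},{"claw":20,"travel":[2.4,2.2,0],"turn":[0,0,0]},{"claw":20,"travel":[2.4,2.2,0],"turn":[0,0,0]},{"claw":20,"travel":[1.9,1.7,0],"turn":[0,0,0]}]'
python3 -m inch '[{"claw":20,"travel":[0,0,0],"turn":[0,0,0]},{"claw":20,"travel":[0,0,0],"turn":[0,0,0]}]'
python3 - <<'E'
from h import *
t=slot(-.072); print(t, delta([t[0],t[1],.071]))
c=vision.read_camera("wrist"); pickle.dump(c,open("w13.pkl","wb"))
h=cv2.cvtColor(c["img"],cv2.COLOR_RGB2GRAY)
hs=cv2.HoughCircles(cv2.GaussianBlur(h,(5,5),1),cv2.HOUGH_GRADIENT,1,30,param1=80,param2=16,minRadius=25,maxRadius=48)
for b in hs[0]:
    p=ray(c,b[0],b[1],.075); 
    if abs(b[0]-275)<60: print(b,p.round(4),"bay",((p-BAY)@bx).round(4),((p-BAY)@by).round(4))
E
```

```text
clock: 60.2
ee_pos: [0.5091, 0.0632, 0.1665]
ee_rot: [-3.137, 0.103, 0.003]
wrist_force: [-0.7, 0.7, -1.3]
opening: 0.0393
gripper_force: 25.5
clock: 60.4
ee_pos: [0.5083, 0.0643, 0.1666]
ee_rot: [-3.137, 0.104, 0.003]
wrist_force: [-0.0, -1.0, -0.4]
opening: 0.039
gripper_force: 25.5
[0.5086664  0.06539223 0.0215    ] [ 0.05 -0.09  9.56]
[278.5 254.5  42.9] [0.4893 0.0655 0.075 ] bay -0.0914 -0.0012
[274.5 143.5  36.6] [0.556  0.0634 0.075 ] bay -0.0246 0.0012
[267.5  48.5  46.3] [0.6049 0.0637 0.075 ] bay 0.0242 0.0048
```

The red tin sits at bay x −0.025, so there is room for the yellow one at −0.073. Lower it.

```bash
python3 -m inch '[{"claw":20,"travel":[-0.1,-0.1,1],"turn":[0,0,0]},{"claw":20,"travel":[0,0,1.5],"turn":[0,0,0]},{"claw":20,"travel":[0,0,1.5],"turn":[0,0,0]},{"claw":20,"travel":[0,0,1.5],"turn":[0,0,0]},{"claw":20,"travel":[0,0,1.5],"turn":[0,0,0]},{"claw":20,"travel":[0,0,1],"turn":[0,0,0]},{"claw":20,"travel":[0,0,0.7],"turn":[0,0,0]},{"claw":20,"travel":[0,0,0.4],"turn":[0,0,0]},{"claw":20,"travel":[0,0,0.2],"turn":[0,0,0]},{"claw":20,"travel":[0,0,0],"turn":[0,0,0]}]'
python3 -m inch '[{"claw":20,"travel":[0,0,0.2],"turn":[0,0,0]},{"claw":20,"travel":[0,0,0],"turn":[0,0,0]}]'
```

```text
clock: 61.45
ee_pos: [0.5081, 0.0662, 0.0755]
ee_rot: [-3.136, 0.101, -0.001]
wrist_force: [-1.5, 0.9, -1.1]
opening: 0.0392
gripper_force: 25.5
clock: 61.65
ee_pos: [0.508, 0.0663, 0.0734]
ee_rot: [-3.136, 0.101, -0.001]
wrist_force: [-0.7, -0.6, -1.3]
opening: 0.0394
gripper_force: 25.5
```

```bash
python3 -m inch '[{"claw":20,"travel":[0,0,0.25],"turn":[0,0,0]},{"claw":20,"travel":[0,0,0],"turn":[0,0,0]}]'
python3 -m inch '[{"claw":20,"travel":[0,0,0.15],"turn":[0,0,0]},{"claw":20,"travel":[0,0,0],"turn":[0,0,0]}]'
```

```text
clock: 61.85
ee_pos: [0.5078, 0.0662, 0.0705]
ee_rot: [-3.136, 0.101, -0.0]
wrist_force: [-0.4, -0.0, -1.3]
opening: 0.0392
gripper_force: 25.5
clock: 62.05
ee_pos: [0.5083, 0.0662, 0.07]
ee_rot: [-3.136, 0.101, -0.003]
wrist_force: [-0.8, 0.3, 2.7]
opening: 0.0394
gripper_force: 25.7
```

```bash
python3 -m inch '[{"claw":50,"travel":[0,0,0],"turn":[0,0,0]},{"claw":58,"travel":[0,0,0],"turn":[0,0,0]},{"claw":58,"travel":[0,0,0],"turn":[0,0,0]},{"claw":58,"travel":[0,0,-1],"turn":[0,0,0]},{"claw":58,"travel":[0,0,-2],"turn":[0,0,0]},{"claw":58,"travel":[0,0,-3],"turn":[0,0,0]},{"claw":58,"travel":[0,0,-3],"turn":[0,0,0]},{"claw":58,"travel":[-1,0,-2],"turn":[0,0,0]},{"claw":40,"travel":[-2.5,0,-2],"turn":[0,0,0]},{"claw":20,"travel":[-2.5,0,-2],"turn":[0,0,0]},{"claw":0,"travel":[-2.5,0,-2],"turn":[0,0,0]},{"claw":0,"travel":[0,0,0],"turn":[0,0,0]}]'
python3 - <<'E'
from h import *
c=vision.read_camera("wrist"); pickle.dump(c,open("w14.pkl","wb")); cv2.imwrite("pics/w14.png",c["img"][:,:,::-1])
for x in(.072,.024,-.024,-.072): print("exp",proj(c,[*slot(x)[:2],.075]).round(0))
h=cv2.cvtColor(c["img"],cv2.COLOR_RGB2GRAY)
hs=cv2.HoughCircles(cv2.GaussianBlur(h,(5,5),1),cv2.HOUGH_GRADIENT,1,25,param1=80,param2=14,minRadius=20,maxRadius=36)
for b in hs[0]:
    p=ray(c,b[0],b[1],.075); q=((p-BAY)@bx,(p-BAY)@by)
    if abs(q[1])<.045: print(b,"bay",np.round(q,4))
t=BAY-bx*.116; print("front",t, r.sense()["ee_pos"])
# panel top outer edge scan: brightness profile down a column through y=.15 side
E
```

```text
clock: 63.25
ee_pos: [0.4225, 0.0712, 0.2443]
ee_rot: [-3.132, 0.099, -0.012]
wrist_force: [0.7, -0.7, 0.6]
opening: 0.0001
gripper_force: 0.0
exp [ 282. -165.]
exp [282. -75.]
exp [281.   7.]
exp [281.  80.]
[279.5  11.5  26.1] bay [-0.0271  0.0011]
front [0.46476809 0.06838192 0.0215    ] [0.4228594  0.07138276 0.24217433]
```

```bash
python3 - <<'E'
from h import *
c=pickle.load(open("w14.pkl","rb")); h=cv2.cvtColor(c["img"],cv2.COLOR_RGB2GRAY)
print(h[40:160:4,281].tolist()); print(h[80,230:335:4].tolist())
hs=cv2.HoughCircles(cv2.GaussianBlur(h[30:150,220:340],(3,3),1),cv2.HOUGH_GRADIENT,1,15,param1=50,param2=8,minRadius=18,maxRadius=32)
for b in hs[0][:5]:
    p=ray(c,b[0]+220,b[1]+30,.075); print(b,"bay",((p-BAY)@bx).round(4),((p-BAY)@by).round(4))
c=vision.read_camera("top"); h=cv2.cvtColor(c["img"],cv2.COLOR_RGB2GRAY)
for x in(.072,.024,-.024,-.072):
    e=proj(c,[*slot(x)[:2],.075]).round().astype(int); print(x,e,h[e[1]-10:e[1]+11:2,e[0]].tolist())
cv2.imwrite("pics/t14.png",c["img"][:,:,::-1])
E
```

```text
[57, 54, 92, 148, 148, 148, 149, 149, 149, 149, 149, 149, 140, 107, 100, 100, 98, 88, 101, 111, 66, 95, 95, 94, 94, 80, 114, 111, 115, 113]
[147, 149, 149, 150, 149, 149, 147, 148, 148, 149, 149, 149, 149, 149, 149, 114, 103, 102, 101, 100, 114, 114, 114, 114, 113, 102, 88]
[56.5 47.5 31.4] bay -0.0705 0.003
[34.5 42.5 31.4] bay -0.0671 0.0189
[88.5 66.5 25.7] bay -0.0835 -0.0206
[33.5 65.5 25.7] bay -0.0831 0.0199
[84.5  5.5 21.7] bay -0.0423 -0.0167
0.072 [284 189] [133, 89, 137, 151, 152, 152, 152, 152, 130, 54, 139]
0.024 [283 205] [128, 58, 142, 152, 152, 153, 153, 151, 119, 76, 146]
-0.024 [282 221] [117, 80, 148, 151, 151, 152, 151, 152, 108, 98, 150]
-0.072 [281 237] [109, 99, 150, 151, 152, 150, 102, 84, 66, 51, 54]
```

All four lids show at their slots in the top camera. The last one is partly behind the arm. Next I tilt the tool forward, with fingers shut, and come down in front of the panel.

```bash
python3 -m inch '[{"claw":0,"travel":[0,0,0],"turn":[0,5,0]},{"claw":0,"travel":[0,0,0],"turn":[0,5,0]},{"claw":0,"travel":[0,0,0],"turn":[0,5,0]},{"claw":0,"travel":[0,0,0],"turn":[0,5,0]},{"claw":0,"travel":[0,0,0],"turn":[0,5,0]},{"claw":0,"travel":[0,0,0],"turn":[0,0,0]}]'
python3 -m inch '[{"claw":0,"travel":[-0.9,0,1.9],"turn":[0,0,0]},{"claw":0,"travel":[-0.9,0,1.9],"turn":[0,0,0]},{"claw":0,"travel":[-0.9,0,1.9],"turn":[0,0,0]},{"claw":0,"travel":[-0.9,0,1.9],"turn":[0,0,0]},{"claw":0,"travel":[-0.9,0,1.9],"turn":[0,0,0]},{"claw":0,"travel":[-0.9,0,1.9],"turn":[0,0,0]},{"claw":0,"travel":[-0.9,0,1.9],"turn":[0,0,0]},{"claw":0,"travel":[-0.9,0,1.9],"turn":[0,0,0]},{"claw":0,"travel":[0,0,0],"turn":[0,0,0]}]'
python3 - <<'E'
from h import *
s=r.sense(); R=Rn.from_rotvec(s["ee_rot"]).as_matrix(); print(R.round(3)); print(np.round(s["q"],2))
print("1cm bx in tool",(R.T@bx).round(3), "front gap approx", ((BAY-bx*.116)-s["ee_pos"])@bx, "lat",(s["ee_pos"]-BAY)@by)
E
```

```text
clock: 63.95
ee_pos: [0.4222, 0.0709, 0.2369]
ee_rot: [3.054, -0.096, 0.678]
wrist_force: [-0.4, 0.0, -0.2]
opening: -0.0
gripper_force: 0.0
clock: 64.85
ee_pos: [0.4287, 0.0719, 0.074]
ee_rot: [3.057, -0.102, 0.654]
wrist_force: [-0.5, -0.2, -0.9]
opening: 0.0004
gripper_force: 0.0
[[ 0.91  -0.067  0.408]
 [-0.061 -0.998 -0.028]
 [ 0.409  0.    -0.913]]
[ 0.9  -0.87 -1.08  0.38 -1.14  0.48]
1cm bx in tool [0.913 0.001 0.409] front gap approx 0.03618339347320987 lat 0.001032621376397549
```

```bash
python3 -m inch '[{"claw":0,"travel":[0.27,0,0.12],"turn":[0,0,0]},{"claw":0,"travel":[0.27,0,0.12],"turn":[0,0,0]},{"claw":0,"travel":[0.27,0,0.12],"turn":[0,0,0]},{"claw":0,"travel":[0.27,0,0.12],"turn":[0,0,0]},{"claw":0,"travel":[0.27,0,0.12],"turn":[0,0,0]},{"claw":0,"travel":[0.27,0,0.12],"turn":[0,0,0]},{"claw":0,"travel":[0.27,0,0.12],"turn":[0,0,0]},{"claw":0,"travel":[0.27,0,0.12],"turn":[0,0,0]}]'
python3 -m inch '[{"claw":0,"travel":[0.36,0,0.16],"turn":[0,0,0]},{"claw":0,"travel":[0.45,0,0.2],"turn":[0,0,0]},{"claw":0,"travel":[0.55,0,0.25],"turn":[0,0,0]},{"claw":0,"travel":[0.55,0,0.25],"turn":[0,0,0]},{"claw":0,"travel":[0.55,0,0.25],"turn":[0,0,0]},{"claw":0,"travel":[0.55,0,0.25],"turn":[0,0,0]},{"claw":0,"travel":[0.55,0,0.25],"turn":[0,0,0]},{"claw":0,"travel":[0.55,0,0.25],"turn":[0,0,0]}]'
python3 - <<'E'
from h import *
s=r.sense(); print(np.round(s["q"],2), (s["ee_pos"]-BAY)@bx,(s["ee_pos"]-BAY)@by)
E
```

```text
clock: 65.65
ee_pos: [0.4529, 0.0715, 0.0766]
ee_rot: [3.059, -0.1, 0.663]
wrist_force: [-1.6, -0.3, 0.9]
opening: -0.0001
gripper_force: 1.0
clock: 66.45
ee_pos: [0.4982, 0.0685, 0.0766]
ee_rot: [3.058, -0.1, 0.663]
wrist_force: [-3.1, -0.6, 2.5]
opening: -0.0001
gripper_force: 1.2
[ 0.72 -0.58 -0.92  0.37 -0.95  0.61] -0.08261257913963618 0.002342142556638362
```

```bash
python3 -m inch '[{"claw":0,"travel":[0.55,0,0.25],"turn":[0,0,0]},{"claw":0,"travel":[0.55,0,0.25],"turn":[0,0,0]},{"claw":0,"travel":[0.55,0,0.25],"turn":[0,0,0]},{"claw":0,"travel":[0.55,0,0.25],"turn":[0,0,0]},{"claw":0,"travel":[0.55,0,0.25],"turn":[0,0,0]},{"claw":0,"travel":[0.55,0,0.25],"turn":[0,0,0]},{"claw":0,"travel":[0.55,0,0.25],"turn":[0,0,0]},{"claw":0,"travel":[0.55,0,0.25],"turn":[0,0,0]},{"claw":0,"travel":[0.55,0,0.25],"turn":[0,0,0]},{"claw":0,"travel":[0.55,0,0.25],"turn":[0,0,0]},{"claw":0,"travel":[0.55,0,0.25],"turn":[0,0,0]},{"claw":0,"travel":[0.55,0,0.25],"turn":[0,0,0]}]'
python3 -m inch '[{"claw":0,"travel":[0.55,0,0.25],"turn":[0,0,0]},{"claw":0,"travel":[0.55,0,0.25],"turn":[0,0,0]},{"claw":0,"travel":[0.55,0,0.25],"turn":[0,0,0]},{"claw":0,"travel":[0.55,0,0.25],"turn":[0,0,0]},{"claw":0,"travel":[0.55,0,0.25],"turn":[0,0,0]},{"claw":0,"travel":[0.55,0,0.25],"turn":[0,0,0]},{"claw":0,"travel":[0.55,0,0.25],"turn":[0,0,0]},{"claw":0,"travel":[0.45,0,0.2],"turn":[0,0,0]},{"claw":0,"travel":[0.36,0,0.16],"turn":[0,0,0]},{"claw":0,"travel":[0.27,0,0.12],"turn":[0,0,0]}]'
python3 - <<'E'
from h import *
s=r.sense(); print(np.round(s["q"],2), (s["ee_pos"]-BAY)@bx,(s["ee_pos"]-BAY)@by)
E
```

```text
clock: 67.65
ee_pos: [0.5705, 0.0639, 0.0765]
ee_rot: [3.058, -0.1, 0.663]
wrist_force: [-2.9, -1.9, 0.2]
opening: -0.0002
gripper_force: 1.2
clock: 68.65
ee_pos: [0.6245, 0.0606, 0.0768]
ee_rot: [3.059, -0.1, 0.663]
wrist_force: [-2.7, -1.0, -0.3]
opening: -0.0
gripper_force: 1.1
[ 0.52 -0.16 -0.61  0.32 -0.79  0.79] 0.0438868169121985 0.003078542522375296
```

```bash
python3 -m inch '[{"claw":0,"travel":[0.27,0,0.12],"turn":[0,0,0]},{"claw":0,"travel":[0.27,0,0.12],"turn":[0,0,0]},{"claw":0,"travel":[0.27,0,0.12],"turn":[0,0,0]},{"claw":0,"travel":[0.27,0,0.12],"turn":[0,0,0]},{"claw":0,"travel":[0.27,0,0.12],"turn":[0,0,0]},{"claw":0,"travel":[0.27,0,0.12],"turn":[0,0,0]},{"claw":0,"travel":[0.27,0,0.12],"turn":[0,0,0]},{"claw":0,"travel":[0.18,0,0.08],"turn":[0,0,0]}]'
python3 -m inch '[{"claw":0,"travel":[0.18,0,0.08],"turn":[0,0,0]},{"claw":0,"travel":[0.18,0,0.08],"turn":[0,0,0]}]'
python3 -m inch '[{"claw":0,"travel":[0.18,0,0.08],"turn":[0,0,0]},{"claw":0,"travel":[0.18,0,0.08],"turn":[0,0,0]}]'
```

```text
clock: 69.45
ee_pos: [0.647, 0.059, 0.077]
ee_rot: [3.058, -0.1, 0.663]
wrist_force: [-1.8, 0.2, -1.3]
opening: -0.0002
gripper_force: 1.1
clock: 69.65
ee_pos: [0.6508, 0.0587, 0.077]
ee_rot: [3.059, -0.1, 0.663]
wrist_force: [-1.2, -0.7, -1.8]
opening: 0.0001
gripper_force: 1.1
clock: 69.85
ee_pos: [0.6539, 0.0584, 0.0768]
ee_rot: [3.059, -0.101, 0.66]
wrist_force: [-13.6, 2.6, 5.8]
opening: -0.0001
gripper_force: 6.9
```

```bash
python3 -m inch '[{"claw":0,"travel":[0.18,0,0.08],"turn":[0,0,0]},{"claw":0,"travel":[0.09,0,0.04],"turn":[0,0,0]},{"claw":0,"travel":[0,0,0],"turn":[0,0,0]}]'
python3 -m inch '[{"claw":0,"travel":[0.18,0,0.08],"turn":[0,0,0]},{"claw":0,"travel":[0.09,0,0.04],"turn":[0,0,0]},{"claw":0,"travel":[0,0,0],"turn":[0,0,0]}]'
python3 -m inch '[{"claw":0,"travel":[0.18,0,0.08],"turn":[0,0,0]},{"claw":0,"travel":[0.09,0,0.04],"turn":[0,0,0]},{"claw":0,"travel":[0,0,0],"turn":[0,0,0]}]'
```

```text
clock: 70.15
ee_pos: [0.6574, 0.0583, 0.077]
ee_rot: [3.059, -0.1, 0.662]
wrist_force: [-2.2, -0.2, -1.7]
opening: 0.0002
gripper_force: 1.4
clock: 70.45
ee_pos: [0.6609, 0.0582, 0.0774]
ee_rot: [3.058, -0.1, 0.664]
wrist_force: [-0.8, -0.1, -1.3]
opening: -0.0001
gripper_force: 0.6
clock: 70.75
ee_pos: [0.6617, 0.058, 0.0772]
ee_rot: [3.059, -0.101, 0.657]
wrist_force: [-25.9, 4.8, 11.1]
opening: -0.0001
gripper_force: 12.9
```

The catch gave way and the push met the stop at 26 N. Back off, then check the front panel.

```bash
python3 -m inch '[{"claw":0,"travel":[-0.4,0,-0.2],"turn":[0,0,0]},{"claw":0,"travel":[-0.9,0,-0.4],"turn":[0,0,0]},{"claw":0,"travel":[-1.5,0,-0.7],"turn":[0,0,0]},{"claw":0,"travel":[-1.8,0,-0.8],"turn":[0,0,0]},{"claw":0,"travel":[-1.8,0,-0.8],"turn":[0,0,0]},{"claw":0,"travel":[-1.8,0,-0.8],"turn":[0,0,0]},{"claw":0,"travel":[-1.8,0,-0.8],"turn":[0,0,0]},{"claw":0,"travel":[-1.8,0,-0.8],"turn":[0,0,0]},{"claw":0,"travel":[0,0,-2],"turn":[0,0,0]},{"claw":0,"travel":[0,0,-3],"turn":[0,0,0]},{"claw":0,"travel":[0,0,-3],"turn":[0,0,0]},{"claw":0,"travel":[0,0,0],"turn":[0,0,0]}]'
python3 - <<'E'
from h import *
c=vision.read_camera("top"); h=cv2.cvtColor(c["img"],cv2.COLOR_RGB2GRAY); F=BAY+bx*(.215-.116); F[2]=.09
for y in(.11,-.11):
    for x in np.arange(-.03,.031,.005):
        e=proj(c,F+bx*x+by*y); print(round(x,3),e.round(0),c["img"][int(round(e[1])),int(round(e[0]))].tolist(),end="; ")
    print()
print("wrist",r.sense()["ee_pos"])
# green tray on mat
im=c["img"].astype(int); m=((im[:,:,1]-im[:,:,0]>15)&(im[:,:,1]-im[:,:,2]>8)).astype(np.uint8); m[:,:340]=0
n,l,st,ce=cv2.connectedComponentsWithStats(m)
for i in range(1,n):
    if st[i,4]>100: print(st[i],ce[i],ray(c,*ce[i],.02))
s=vision.read_camera("side"); a=pickle.load(open("c0.pkl","rb"))
for k,(c1,box) in {"cup":(s,(305,155,365,200)),"sugar":(s,(390,240,445,305)),"mug":(s,(240,155,285,200))}.items():
    u0,v0,u1,v1=box; d=np.abs(c1["img"][v0:v1,u0:u1].astype(int)-a["side"]["img"][v0:v1,u0:u1]).mean(); print(k,d)
E
```

```text
clock: 71.95
ee_pos: [0.5023, 0.0694, 0.1553]
ee_rot: [3.061, -0.1, 0.677]
wrist_force: [1.0, 0.3, 0.3]
opening: -0.0001
gripper_force: 0.0
-0.03 [247. 187.] [148, 150, 149]; -0.025 [247. 186.] [148, 151, 145]; -0.02 [247. 184.] [148, 149, 134]; -0.015 [247. 182.] [85, 83, 76]; -0.01 [248. 181.] [69, 63, 60]; -0.005 [248. 179.] [74, 68, 65]; 0.0 [248. 177.] [140, 138, 132]; 0.005 [248. 176.] [147, 150, 146]; 0.01 [248. 174.] [138, 138, 130]; 0.015 [248. 173.] [121, 109, 94]; 0.02 [248. 171.] [146, 131, 87]; 0.025 [248. 169.] [150, 128, 86]; 0.03 [249. 168.] [148, 122, 79]; 
-0.03 [320. 192.] [149, 152, 152]; -0.025 [320. 190.] [149, 151, 141]; -0.02 [320. 188.] [142, 144, 130]; -0.015 [321. 187.] [117, 118, 106]; -0.01 [321. 185.] [75, 70, 68]; -0.005 [321. 183.] [75, 71, 69]; 0.0 [321. 182.] [102, 102, 104]; 0.005 [321. 180.] [147, 151, 148]; 0.01 [321. 178.] [135, 135, 129]; 0.015 [321. 177.] [114, 106, 81]; 0.02 [321. 175.] [148, 143, 94]; 0.025 [321. 174.] [148, 144, 94]; 0.03 [321. 172.] [148, 143, 96]; 
wrist [0.50186899 0.0690989  0.15265869]
[ 379  207   45   67 1806] [400.21539313 240.1179402 ] [ 0.49960583 -0.3042207   0.02      ]
cup 13.142098765432099
sugar 12.887645687645687
mug 25.546666666666667
```

The panel sits flush against the housing at the predicted shut position, the tray is at (.500,−.304) on the mat, and the robot is clear. I'm handing in.

```bash
python3 -m inch '[{"claw":0,"travel":[0,0,0],"turn":[0,0,0]},{"claw":0,"travel":[0,0,0],"turn":[0,0,0]},{"claw":0,"travel":[0,0,0],"turn":[0,0,0]}]'; python3 - <<'E'
from station import job
print(job.finish_job())
E
```

```text
clock: 72.35
ee_pos: [0.5011, 0.0679, 0.1484]
ee_rot: [3.058, -0.1, 0.661]
wrist_force: [0.3, 0.6, -1.0]
opening: 0.0003
gripper_force: 0.0
the job is handed in; nothing more can be done
None
```

I handed in the job at 72 s with no verdict returned: the green tray is on the mat, all four tins (including the yellow one, knocked over mid-run and stood back up) were upright in the gap at my last check before I pushed the drawer shut past its catch, and I never worked near the cup, sugar jar or mug, though my final image check on them was inconclusive.

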